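# Find the sound spring stand and load it for battery cycling

## Task

Test the leaf springs of the two stands, the left one first (seen from the robot) and then the right: press each on its orange middle mark with about 8 N and hold it there for a second, to see which gives little (sound) and which gives far more (tired). Then set exactly three of the battery modules in the tray of the stand with the sound spring, all the others in the blue crate, each sitting flat on its tray or crate floor. Last, push the green start button of the loaded stand all the way down, never that of the other stand; don't overload the springs (20 N is too much) and leave the meter, the reel and the screwdriver alone.

Things in the scene. Friction and masses are not known exactly. Their poses are not given: they have to be found in the camera images.
- stand_p: Cycling stand, one of two that look the same: aluminium base plate 220 (x) x 155 (y) x 6 mm, origin at the centre of its underside. On it, on the +y side, a white tray; on the -y side a steel leaf spring pointing along -x, clamped at its +x end in a block 89 mm tall (centre at x +92, y -52); beyond the leaf's free end a gauge plate 76 mm tall (x -101) with a green band above a red band. Yaw within 0.1 rad of zero.
- leaf_p (a joint): Leaf spring of this stand: deflection angle in rad at the clamp, 0 unloaded, growing as the leaf is pressed down. The leaf is 160 long, 28 wide, 3 mm thick, its top 66.5 mm above the table; the middle dips 80 mm x this angle. At about 8 N on the middle a sound leaf dips about 5 mm (0.06 rad), a tired one about 12 mm (0.15 rad). One of the two is sound, the other tired; they look the same and may be on either stand place, so only pressing tells.
- leaf_p_mid (a point): Middle of this stand's leaf spring, on its top face, marked with an orange band; where to press. Moves with the leaf.
- tray_p (a point): Centre of the inner floor of this stand's tray (top of its rubber mat), 12 mm above the table; x along the tray. Inside 196 (x) x 84 (y) mm, rim 20 mm above this floor, walls 4 mm. Room for three modules side by side, each lying across the tray (its long side along y), at x -58, 0 and +58 mm.
- start_p (a joint): Green start button of this stand: 0 up, 0.006 m fully down; springs back; fully down takes about 5 N.
- start_p_top (a point): Centre of the top of this stand's green start button, 32 mm across, in a black housing at the robot's end of the tray (stand x -135, y +27 mm).
- stand_q: Cycling stand, one of two that look the same: aluminium base plate 220 (x) x 155 (y) x 6 mm, origin at the centre of its underside. On it, on the +y side, a white tray; on the -y side a steel leaf spring pointing along -x, clamped at its +x end in a block 89 mm tall (centre at x +92, y -52); beyond the leaf's free end a gauge plate 76 mm tall (x -101) with a green band above a red band. Yaw within 0.1 rad of zero.
- leaf_q (a joint): Leaf spring of this stand: deflection angle in rad at the clamp, 0 unloaded, growing as the leaf is pressed down. The leaf is 160 long, 28 wide, 3 mm thick, its top 66.5 mm above the table; the middle dips 80 mm x this angle. At about 8 N on the middle a sound leaf dips about 5 mm (0.06 rad), a tired one about 12 mm (0.15 rad). One of the two is sound, the other tired; they look the same and may be on either stand place, so only pressing tells.
- leaf_q_mid (a point): Middle of this stand's leaf spring, on its top face, marked with an orange band; where to press. Moves with the leaf.
- tray_q (a point): Centre of the inner floor of this stand's tray (top of its rubber mat), 12 mm above the table; x along the tray. Inside 196 (x) x 84 (y) mm, rim 20 mm above this floor, walls 4 mm. Room for three modules side by side, each lying across the tray (its long side along y), at x -58, 0 and +58 mm.
- start_q (a joint): Green start button of this stand: 0 up, 0.006 m fully down; springs back; fully down takes about 5 N.
- start_q_top (a point): Centre of the top of this stand's green start button, 32 mm across, in a black housing at the robot's end of the tray (stand x -135, y +27 mm).
- crate: Blue open return crate, 200 (x) x 100 (y) x 30 mm, fixed, on the right; origin at the centre of its underside.
- crate_in (a point): Centre of the crate's inner floor, 4 mm above the table; inside 192 (x) x 92 (y) mm, rim 26 mm above this floor.
- pack0_center (a point): Centre (half-way up) of a battery module: black box with yellow band and two terminals on top, 70 (x) x 34 (y) x 55 mm (z up as it stands), about 0.26 kg. Stands on the table on the left of the stands at the start. If knocked over it may also lie on another face, which does no harm. Some of the six may be absent.
- pack1_center (a point): Centre (half-way up) of a battery module: black box with yellow band and two terminals on top, 70 (x) x 34 (y) x 55 mm (z up as it stands), about 0.26 kg. Stands on the table on the left of the stands at the start. If knocked over it may also lie on another face, which does no harm. Some of the six may be absent.
- pack2_center (a point): Centre (half-way up) of a battery module: black box with yellow band and two terminals on top, 70 (x) x 34 (y) x 55 mm (z up as it stands), about 0.26 kg. Stands on the table on the left of the stands at the start. If knocked over it may also lie on another face, which does no harm. Some of the six may be absent.
- pack3_center (a point): Centre (half-way up) of a battery module: black box with yellow band and two terminals on top, 70 (x) x 34 (y) x 55 mm (z up as it stands), about 0.26 kg. Stands on the table on the left of the stands at the start. If knocked over it may also lie on another face, which does no harm. Some of the six may be absent.
- pack4_center (a point): Centre (half-way up) of a battery module: black box with yellow band and two terminals on top, 70 (x) x 34 (y) x 55 mm (z up as it stands), about 0.26 kg. Stands on the table on the left of the stands at the start. If knocked over it may also lie on another face, which does no harm. Some of the six may be absent.
- pack5_center (a point): Centre (half-way up) of a battery module: black box with yellow band and two terminals on top, 70 (x) x 34 (y) x 55 mm (z up as it stands), about 0.26 kg. Stands on the table on the left of the stands at the start. If knocked over it may also lie on another face, which does no harm. Some of the six may be absent.
- meter: Bystander: orange handheld multimeter 75 x 150 x 34 mm lying beyond the crate. Leave alone.
- reel: Bystander: blue wire reel, 84 mm across, 50 mm tall, between the crate and the stands on the robot's side. Leave alone.
- driver: Bystander: screwdriver lying beyond the stands. Leave alone.
Things that resemble listed ones, but are neither listed nor needed, are in the scene too. What is shaped like the part that bears pack0_center but pink or purple is not meant.

How it is judged:
By the outcome, as a careful person would: the job done as asked, in the order asked, and still so for the second after the job is handed in, with the robot touching nothing.
Of pack0, pack1, pack2, pack3, pack4, pack5 only 4 to 6 are there at a start; the rules pass over those that are not, and their reading is None.
At some moment in a run one of pack0, pack1, pack2, pack3, pack4, pack5 may be knocked a few centimetres aside while the robot is not near it.
Once in a run the grip may slacken for a moment while it holds something.
It also fails if it takes over 210 s, if anything falls off the work surface, if the arm or the gripper's body presses on something with over 40 N, if the wrist force passes 120 N, or if a joint passes its speed limit or range.

## Robot

A 6-joint arm with a two-finger parallel gripper is mounted at the origin on the work surface. World frame = base frame: x ahead of the robot, y to its left, z up, the work surface at z = 0. Lengths are in m, angles in rad, forces in N, time in s.
With the tool pointing down it reaches from about 0.3 to 0.875 m from the base axis. Payload 4.2 kg.
Tool frame: the origin (TCP) lies at the very end of the fingers, on their centre line; the grasp point (between the pads) lies 19 mm behind it; z points along the fingers, y is the line along which they close (so a half turn about z gives the same grasp; the last joint's range is limited). The gripper opens to 85 mm and grips with 20 to 120 N. Pads are 22 mm wide; open, the fingers measure 114 mm over their backs; the gripper's body (76 mm by 85 mm) begins 54 mm behind the grasp point. The pads swing forward as they close: fully open they stand 13 mm farther back than shut.
Start: joints at [1.175, 0.32, 1.565, -0, 1.257, -0.02], TCP at [0.211, 0.535, 0.231] pointing down, gripper open.
Joint ranges: [-3.11, 3.11], [-0.84, 2.01], [0.21, 2.61], [-1.34, 4.49], [0.05, 2.63], [-2.56, 2.56]. Speed limits (rad/s): [2.57, 2.57, 3.14, 3.14, 3.14, 3.14].

## Interface

Orientations are given as a rotation vector (axis times angle).
In Python, from rig import manip gives the robot as it stands. The module is installed in compiled form; this text tells all that it offers.
- The arm moves only by the tool servo_tool, never from a script. Its argument "deltas" is one flat list of numbers, 5 for each row, row after row: the shift along the tool's x, y, z in mm, then the turn about the tool's z in degrees, then the gripper's target within -1 to 1 (fully open at 1, half-way at 0, shut at -1). A call has exactly 8 rows; each row shifts and turns the commanded pose from where the row before left it, along the tool's axes as they then stand; what a row does not reach is not made up. A row lasts 1/12 s, in which the tool goes at most 41.7 mm and 7.16 degrees, less where a joint would pass 70% of its speed; a pose out of reach is approached as far as the arm can. A call with a gripper value outside its range is refused whole. The fingers move at their own pace and stop on an object; "newtons" is the grip in N (left out, the last holds). Time passes only in rows, so rows that do not move let the fingers close, or fill a call up. It gives the time, the measured TCP pose, the force, the opening and the grip force at its end, in the units of the state.
- manip.get_state(): the state, without advancing time (a new reading comes with each control period).
- manip.get_image(name): name is "scene" or "top"; returns (picture, depth): 400x640x3 uint8, red, green, blue; 400x640 float32, m along the optical axis (not along the pixel's ray), 0 where there is no reading.
- manip.camera_info(name): a dict with "K" (3x3 intrinsics, pixels), "pose" (4x4, takes a point from camera to world coordinates). Camera axes: x right, y down, z forward; pixel columns grow to the right and rows downward; lengths in m; the calibration is good to about 2 mm. A picture is of the moment at which its call begins. camera_info takes no time and is no camera call.
- manip.hand_in(): hands the job in; it is judged then, once.
The state is a dict: "clock": time; "joint_positions": joint angles; "joint_velocities": joint speeds; "tau": joint torques, N m; "tcp_pos": TCP position; "ee_rot": TCP orientation; "contact_force": force on the tool from outside, world axes, zero at the start; "moment": the same for the moment, N m; "opening": opening from 0.0 (shut) to 1.0 (fully open); "gripper_force": force on a finger pad.
Only numpy, scipy, OpenCV 4.12 (cv2) and the standard library are available. Lean on these libraries where they do the work, as an engineer would, in place of code of your own. Each camera call takes 0.05 s, during which the arm holds its last target. There are 200 camera calls.

## Working session

There is one attempt and no reset: what is moved stays moved. The work goes in short steps, Python scripts to look and compute and a tool call to move; the robot and the scene stay as the last step left them, time stands still between calls to the robot, and variables do not carry over. Pictures are saved under pics/ and viewed, at most 14 in all, crops included, and the job is handed in when it is done.

Besides the shell and the picture viewer there is one more tool, called after "Call:" by a JSON object that holds its "api" and its "payload". servo_tool: Moves the arm, as the interface text tells. Its arguments: {"type":"object","properties":{"deltas":{"type":"array","items":{"type":"number"}},"newtons":{"type":"number"}},"required":["deltas"]}

```bash
mkdir -p pics; cat > h.py <<'E'
import numpy as np, cv2
from rig import manip
def snap(n,f=None):
    im,d=manip.get_image(n)
    if f: cv2.imwrite('pics/'+f,im[:,:,::-1])
    return im,d
def ray(n,u,v,z):
    c=manip.camera_info(n);K=np.array(c['K']);T=np.array(c['pose'])
    r=T[:3,:3]@np.linalg.inv(K)@np.array([u,v,1.]);o=T[:3,3]
    return o+r*(z-o[2])/r[2]
def cloud(n,d):
    c=manip.camera_info(n);K=np.array(c['K']);T=np.array(c['pose'])
    v,u=np.mgrid[:d.shape[0],:d.shape[1]]
    p=np.stack([(u-K[0,2])/K[0,0]*d,(v-K[1,2])/K[1,1]*d,d],-1)
    return p@T[:3,:3].T+T[:3,3]
E
python3 - <<'E'
from h import *
for n in('scene','top'):
    im,d=snap(n,n+'0.png'); np.savez(n+'0',im=im,d=d)
    print(n,np.round(manip.camera_info(n)['pose'],3).tolist(),np.round(manip.camera_info(n)['K'],1).tolist())
s=manip.get_state(); print(s['clock'],s['tcp_pos'],s['ee_rot'],s['contact_force'],s['opening'])
E
```

```text
scene [[-0.49, 0.537, -0.687, 1.47], [0.872, 0.299, -0.388, 0.527], [-0.003, -0.788, -0.615, 0.863], [0.0, 0.0, 0.0, 1.0]] [[419.6, 0.0, 321.7], [0.0, 419.6, 195.2], [0.0, 0.0, 1.0]]
top [[-0.027, -0.997, 0.078, 0.458], [-1.0, 0.027, 0.005, 0.004], [-0.007, -0.078, -0.997, 1.389], [0.0, 0.0, 0.0, 1.0]] [[497.0, 0.0, 319.3], [0.0, 497.0, 199.9], [0.0, 0.0, 1.0]]
0.1 [0.2108789  0.53447142 0.23058895] [-5.86815288e-01 -3.08596881e+00  2.43153162e-03] [-0.28065978 -0.36357555  0.42202032] 1.000449161483259
```

View pics/top0.png

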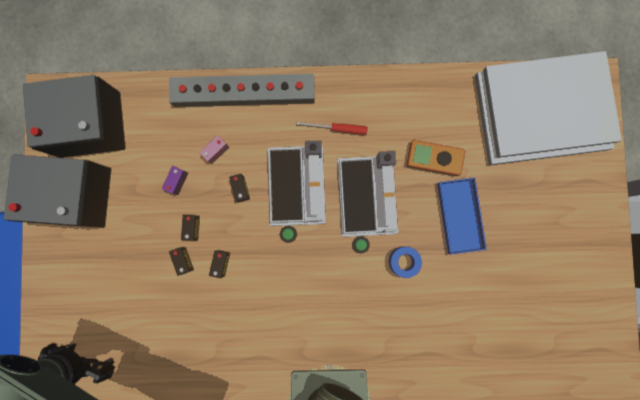

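View pics/scene0.png

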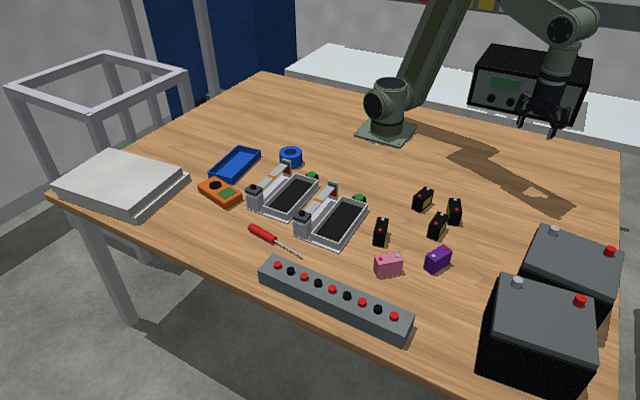

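The top view shows four black modules at (239,188), (190,228), (181,261) and (220,264). The look-alikes to avoid are pink (213,150) and purple (174,180). The leaf marks are at (314,184) and (390,194), the buttons at (288,233) and (361,244), and the crate at (462,216).

```bash
python3 - <<'E'
from h import *
z=np.load('top0.npz');im,d=z['im'],z['d']
cv2.imwrite('pics/crop0.png',cv2.resize(im[120:290,150:420,::-1],None,fx=2.9,fy=2.9,interpolation=cv2.INTER_CUBIC))
hsv=cv2.cvtColor(im,cv2.COLOR_RGB2HSV);P=cloud('top',d)
def comps(m,amin,box):
    m=m.astype(np.uint8);k=np.zeros_like(m);x0,x1,y0,y1=box;k[y0:y1,x0:x1]=1;m=m*k
    n,l,s,c=cv2.connectedComponentsWithStats(m)
    return [(l==i,c[i],s[i]) for i in range(1,n) if s[i,4]>=amin]
H,S,V=[hsv[...,i].astype(int) for i in range(3)]
print('marks');
for m,c,s in comps((H>8)&(H<20)&(S>150)&(V>150),4,(300,400,170,210)): print(c,s[4],ray('top',*c,.0665),np.median(P[m][:,2]))
print('green')
for m,c,s in comps((H>45)&(H<80)&(S>80),10,(270,380,220,260)): print(c,s[4],np.median(P[m],0),ray('top',*c,np.median(P[m][:,2])))
print('mats')
for m,c,s in comps((V<75),300,(262,345+40,140,240)):
    pts=np.argwhere(m)[:,::-1].astype(np.float32); r=cv2.minAreaRect(pts); print(s,r[1:],ray('top',*r[0],.012),np.median(P[m][:,2]))
print('crate')
for m,c,s in comps((H>100)&(H<125)&(S>120)&(V>60),300,(430,500,170,260)):
    pts=np.argwhere(m)[:,::-1].astype(np.float32); r=cv2.minAreaRect(pts); print(s,r[1:],ray('top',*r[0],.03))
print('packs by height')
m=(P[...,2]>.045)&(P[...,2]<.075)&(d>0)
for mm,c,s in comps(m,30,(150,258,130,290)):
    q=P[mm]; r=cv2.minAreaRect((q[:,:2]*1000).astype(np.float32)); print(c,s[4],r,np.median(q[:,2]),np.median(im[mm],0))
E
```

```text
marks
[312.5 184. ] 4 [0.6047417  0.02815349 0.0665    ] 0.06723264031078124
green
[287.56363636 233.68181818] 110 [0.47385287 0.10001493 0.02148646] [0.47441867 0.1009735  0.02148646]
[360.75238095 244.54285714] 105 [ 0.43843423 -0.09931941  0.02276126] [ 0.43937128 -0.09882035  0.02276126]
mats
[ 271  150   31   70 1980] ((69.09880065917969, 28.87444496154785), 87.95458984375) [0.6110084  0.10361251 0.012     ] 0.012323780976626564
[ 342  161   33   70 1995] ((69.36465454101562, 28.818769454956055), 86.42366790771484) [ 0.5753348  -0.09658558  0.012     ] 0.012617018733032559
crate
[ 440  180   41   73 2193] ((71.31482696533203, 31.399808883666992), 81.25383758544922) [ 0.50988255 -0.37195126  0.03      ]
packs by height
[212.63529412 147.74117647] 340 ((713.2413330078125, 297.7458801269531), (35.74811553955078, 69.9847412109375), 42.30715560913086) 0.055267249318802336 [170. 128. 146.]
[172.54492754 179.02898551] 345 ((630.6072998046875, 408.0394592285156), (36.308170318603516, 69.84008026123047), 65.43302917480469) 0.05493849224408498 [117.  71. 133.]
[238.23283582 186.61492537] 335 ((604.5007934570312, 229.49481201171875), (70.60879516601562, 34.5365104675293), 13.730623245239258) 0.05509182914154276 [64. 55. 47.]
[188.17094017 226.57264957] 351 ((500.592529296875, 366.47509765625), (35.63346481323242, 68.62255096435547), 86.04322814941406) 0.054871270109910775 [63. 54. 45.]
[179.03943662 260.47042254] 355 ((410.44073486328125, 390.73931884765625), (69.80355072021484, 36.621192932128906), 19.49146842956543) 0.05504874376367486 [63. 54. 44.]
[217.79142857 263.46571429] 350 ((399.242431640625, 287.59423828125), (34.7540283203125, 70.68355560302734), 75.70169830322266) 0.05461235054187652 [66. 56. 46.]
```

View pics/crop0.png

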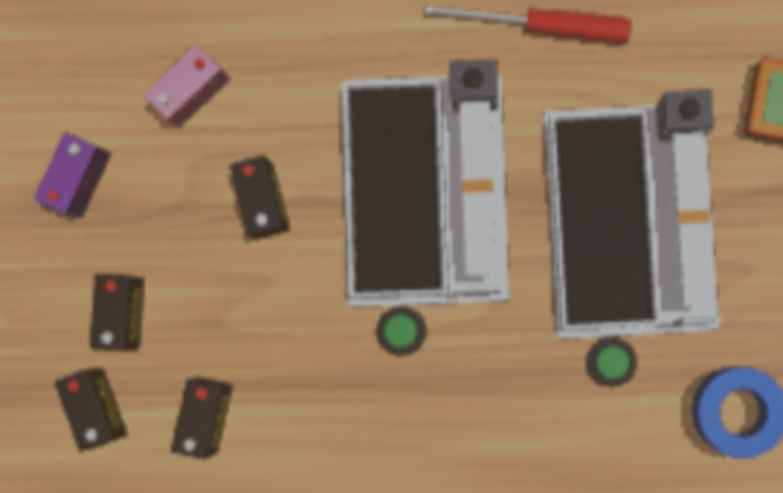

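The crop confirms the choice: four black modules, with the pink and purple boxes as look-alikes. The orange marks are at about (314.5,184) and (389,194.5). Next I need the stand poses and the first move.

```bash
cat >> h.py <<'E'
from scipy.spatial.transform import Rotation as Ro
def st():
    s=manip.get_state();R=Ro.from_rotvec(s['ee_rot']).as_matrix();return s,np.array(s['tcp_pos']),R
def go(target,yang=None,tag=''):
    "deltas in tool axes (mm) to target xyz; turn (deg) so that tool-y lies along yang (deg, mod 180)"
    s,p,R=st();d=R.T@(np.array(target)-p)*1000
    ya=np.degrees(np.arctan2(R[1,1],R[0,1]))
    t=None if yang is None else (ya-yang+90)%180-90
    print(tag,'d mm',np.round(d,1),'tooly',round(ya,1),'turn+',None if t is None else round(t,1),'q6',round(s['joint_positions'][5],2),'F',np.round(s['contact_force'],1),'open',round(s['opening'],2),'t',round(s['clock'],2),'tcp',np.round(p,4),'g',round(float(np.max(s['gripper_force'])),1))
E
python3 - <<'E'
from h import *
z=np.load('top0.npz');im,d=z['im'],z['d'];P=cloud('top',d)
u,v=np.meshgrid(range(640),range(400))
for name,x0,x1 in(('L',262,330),('R',335,402)):
    w=(u>=x0)&(u<x1)&(v>140)&(v<245)&(d>0)
    leaf=w&(P[...,2]>.060)&(P[...,2]<.071)
    q=P[leaf]*1000; r=cv2.minAreaRect(q[:,:2].astype(np.float32)); print(name,'leaf',r,np.median(q[:,2]))
    base=w&(P[...,2]>.0095)&(P[...,2]<.0145)&(im.max(2)<75)
    q=P[base]*1000; r=cv2.minAreaRect(q[:,:2].astype(np.float32)); print('mat',r,q[:,:2].mean(0))
for p in((314.5,184.1),(389,194.5)): print(ray('top',*p,.0665))
t=ray('top',314.5,184.1,.0665); t[2]=.085; go(t,0)
w=(u>430)&(u<500)&(v>170)&(v<262)&(P[...,2]>.02)&(P[...,2]<.04); q=P[w]*1000;print('crate',cv2.minAreaRect(q[:,:2].astype(np.float32)))
E
```

```text
L leaf ((597.6444091796875, 20.26473617553711), (178.26795959472656, 40.17229080200195), 1.98844575881958) 66.11545694723375
mat ((581.2965087890625, 103.23429870605469), (254.41458129882812, 80.31233215332031), 0.6940976977348328) [606.61631369 103.40724455]
R leaf ((582.6925048828125, -175.6988525390625), (207.22564697265625, 38.58799362182617), 4.262028217315674) 66.59717099105134
mat ((556.005859375, -96.95924377441406), (232.5806427001953, 79.80555725097656), 1.6881788969039917) [570.8009787  -96.74471976]
[0.60432519 0.02280883 0.0665    ]
[ 0.57094307 -0.17526769  0.0665    ]
 d mm [-553.8 -331.3  146.1] tooly 68.5 turn+ 68.5 q6 -0.02 F [-0.3 -0.4  0.4] open 1.0 t 0.1 tcp [0.2109 0.5345 0.2306] g 0.0
crate ((527.0166015625, -376.7840270996094), (229.3134765625, 102.18856811523438), 6.2155232429504395)
```

Call:
{"api": "servo_tool", "payload": {"deltas": [-23,-14,0,0,-1,-23,-14,0,0,-1,-23,-14,0,0,-1,-23,-14,0,0,-1,-23,-14,0,0,-1,-23,-14,0,0,-1,-23,-14,0,0,-1,-23,-14,0,0,-1], "newtons": 40}}

```text
clock: 0.77
tcp_pos: [0.3415, 0.3619, 0.231]
ee_rot: [-0.586, -3.086, 0.001]
contact_force: [-0.2, 0.9, 0.5]
opening: 0.002
gripper_force: 0.0
```

Call:
{"api": "servo_tool", "payload": {"deltas": [-23,-14,0,0,-1,-23,-14,0,0,-1,-23,-14,0,0,-1,-23,-14,0,0,-1,-23,-14,0,0,-1,-23,-14,0,0,-1,-23,-14,0,0,-1,-23,-14,0,0,-1]}}

```text
clock: 1.43
tcp_pos: [0.4715, 0.1902, 0.231]
ee_rot: [-0.587, -3.086, 0.0]
contact_force: [0.4, -0.4, 0.1]
opening: -0.004
gripper_force: 0.0
```

Call:
{"api": "servo_tool", "payload": {"deltas": [-23,-14,0,0,-1,-23,-14,0,0,-1,-23,-14,13,0,-1,-23,-14,13,0,-1,-23,-13,13,0,-1,-23,-12,13,0,-1,-23,-12,13,0,-1,-23,-12,13,0,-1]}}

```text
clock: 2.1
tcp_pos: [0.6041, 0.0251, 0.1522]
ee_rot: [-0.587, -3.085, 0.0]
contact_force: [0.3, 0.6, 0.2]
opening: -0.004
gripper_force: 0.0
```

```bash
python3 - <<'E'
from h import *
im,d=snap('scene','s1.png');im2,d2=snap('top','t1.png')
a=cv2.resize(im[120:270,210:400,::-1],None,fx=3,fy=3);b=cv2.resize(im2[130:270,250:430,::-1],None,fx=3,fy=3)
cv2.imwrite('pics/c1.png',a)
go([.6043,.0228,.0665])
E
```

```text
d mm [-0.5 -0.5 83.7] tooly 68.3 turn+ None q6 -1.17 F [-1.1 -0.1  0.1] open 0.0 t 2.2 tcp [0.6043 0.0235 0.1502] g 0.0
```

View pics/c1.png

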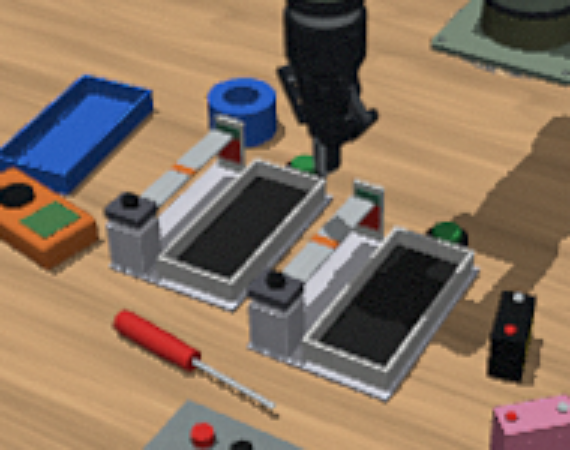

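The gripper hangs shut above the left leaf. Its orange mark is at scene pixel (317.7,200), and the right one is at (271,176.3).

Call:
{"api": "servo_tool", "payload": {"deltas": [0,0,15,0,-1,0,0,15,0,-1,0,0,15,0,-1,0,0,13,0,-1,0,0,8,0,-1,0,0,4,0,-1,0,0,0,0,-1,0,0,0,0,-1]}}

```text
clock: 2.87
tcp_pos: [0.604, 0.0265, 0.0838]
ee_rot: [0.586, 3.086, 0.0]
contact_force: [0.1, -0.3, 0.2]
opening: 0.001
gripper_force: 0.0
```

```bash
python3 - <<'E'
from h import *
print(ray('scene',317.7,200,.0665),ray('scene',271,176.3,.0665))
go([.6043,.0228,.0665])
E
```

```text
[0.60814745 0.02561005 0.0665    ] [ 0.5746221  -0.16979358  0.0665    ]
 d mm [-1.6 -3.3 17.3] tooly 68.5 turn+ None q6 -1.17 F [ 0.1 -0.3  0.2] open 0.0 t 2.87 tcp [0.604  0.0265 0.0838] g 0.0
```

Call:
{"api": "servo_tool", "payload": {"deltas": [-2.6,-1.1,5,0,-1,0,0,5,0,-1,0,0,4,0,-1,0,0,2,0,-1,0,0,1,0,-1,0,0,1,0,-1,0,0,1,0,-1,0,0,0,0,-1]}}

```text
clock: 3.53
tcp_pos: [0.6057, 0.0243, 0.0643]
ee_rot: [-0.587, -3.086, -0.0]
contact_force: [-0.9, 0.5, 0.8]
opening: 0.0
gripper_force: 0.6
```

Call:
{"api": "servo_tool", "payload": {"deltas": [0,0,1,0,-1,0,0,1,0,-1,0,0,1,0,-1,0,0,0,0,-1,0,0,0,0,-1,0,0,0,0,-1,0,0,0,0,-1,0,0,0,0,-1]}}

```text
clock: 4.2
tcp_pos: [0.6058, 0.0243, 0.0614]
ee_rot: [0.587, 3.086, 0.0]
contact_force: [-1.9, -0.2, 3.8]
opening: -0.001
gripper_force: 1.8
```

Call:
{"api": "servo_tool", "payload": {"deltas": [0,0,1,0,-1,0,0,1,0,-1,0,0,1,0,-1,0,0,1,0,-1,0,0,1,0,-1,0,0,0,0,-1,0,0,0,0,-1,0,0,0,0,-1]}}

```text
clock: 4.87
tcp_pos: [0.6062, 0.0243, 0.0569]
ee_rot: [0.587, 3.085, 0.001]
contact_force: [-2.1, -0.1, 6.7]
opening: 0.001
gripper_force: 3.6
```

Call:
{"api": "servo_tool", "payload": {"deltas": [0,0,1,0,-1,0,0,1,0,-1,0,0,0,0,-1,0,0,0,0,-1,0,0,0,0,-1,0,0,0,0,-1,0,0,0,0,-1,0,0,0,0,-1]}}

```text
clock: 5.53
tcp_pos: [0.6064, 0.0243, 0.0552]
ee_rot: [0.586, 3.085, 0.001]
contact_force: [-2.6, 0.2, 7.8]
opening: -0.002
gripper_force: 4.2
```

Call:
{"api": "servo_tool", "payload": {"deltas": [0,0,0,0,-1,0,0,0,0,-1,0,0,0,0,-1,0,0,0,0,-1,0,0,0,0,-1,0,0,0,0,-1,0,0,0,0,-1,0,0,0,0,-1]}}

```text
clock: 6.2
tcp_pos: [0.6064, 0.0243, 0.0552]
ee_rot: [0.587, 3.085, 0.001]
contact_force: [-1.9, -0.2, 7.9]
opening: 0.002
gripper_force: 4.2
```

Call:
{"api": "servo_tool", "payload": {"deltas": [0,0,0,0,-1,0,0,0,0,-1,0,0,0,0,-1,0,0,0,0,-1,0,0,0,0,-1,0,0,0,0,-1,0,0,0,0,-1,0,0,0,0,-1]}}

```text
clock: 6.87
tcp_pos: [0.6064, 0.0243, 0.0552]
ee_rot: [0.587, 3.085, 0.001]
contact_force: [-2.1, -0.1, 7.8]
opening: 0.004
gripper_force: 4.2
```

The left leaf dipped 11 mm at 7.9 N, so it is tired. Now the right leaf.

Call:
{"api": "servo_tool", "payload": {"deltas": [0,0,-10,0,-1,0,0,-20,0,-1,0,0,-25,0,-1,0,0,-20,0,-1,-5,-24,0,0,-1,-5,-24,0,0,-1,-5,-24,0,0,-1,-5,-24,0,0,-1]}}

```text
clock: 7.53
tcp_pos: [0.589, -0.0731, 0.1293]
ee_rot: [0.586, 3.086, 0.0]
contact_force: [-0.0, -0.5, 0.2]
opening: -0.0
gripper_force: 0.0
```

Call:
{"api": "servo_tool", "payload": {"deltas": [-5,-24,0,0,-1,-5,-24,0,0,-1,-5,-24,0,0,-1,-6,-24,0,0,-1,0,-3,20,0,-1,0,0,20,0,-1,0,0,8,0,-1,0,0,0,0,-1]}}

```text
clock: 8.2
tcp_pos: [0.5709, -0.1717, 0.079]
ee_rot: [-0.586, -3.081, -0.001]
contact_force: [-0.6, 0.2, -0.0]
opening: 0.0
gripper_force: 0.0
```

```bash
python3 - <<'E'
from h import *
go([.5728,-.1725,.0665])
E
```

```text
d mm [-2.1  0.  12.5] tooly 68.5 turn+ None q6 -1.51 F [-0.6  0.2 -0. ] open 0.0 t 8.2 tcp [ 0.5709 -0.1717  0.079 ] g 0.0
```

Call:
{"api": "servo_tool", "payload": {"deltas": [-2,0,4,0,-1,0,0,4,0,-1,0,0,3,0,-1,0,0,1,0,-1,0,0,1,0,-1,0,0,1,0,-1,0,0,0,0,-1,0,0,0,0,-1]}}

```text
clock: 8.87
tcp_pos: [0.5743, -0.1729, 0.0675]
ee_rot: [0.587, 3.086, 0.0]
contact_force: [0.4, -0.1, 0.0]
opening: 0.0
gripper_force: 0.0
```

Call:
{"api": "servo_tool", "payload": {"deltas": [0,0,1,0,-1,0,0,1,0,-1,0,0,1,0,-1,0,0,0.5,0,-1,0,0,0,0,-1,0,0,0,0,-1,0,0,0,0,-1,0,0,0,0,-1]}}

```text
clock: 9.53
tcp_pos: [0.5744, -0.1729, 0.0641]
ee_rot: [0.587, 3.086, -0.0]
contact_force: [-0.4, -0.4, 4.0]
opening: -0.001
gripper_force: 2.1
```

Call:
{"api": "servo_tool", "payload": {"deltas": [0,0,1,0,-1,0,0,1,0,-1,0,0,0.6,0,-1,0,0,0,0,-1,0,0,0,0,-1,0,0,0,0,-1,0,0,0,0,-1,0,0,0,0,-1]}}

```text
clock: 10.2
tcp_pos: [0.5745, -0.173, 0.062]
ee_rot: [0.587, 3.085, -0.0]
contact_force: [-1.8, -0.4, 8.2]
opening: -0.002
gripper_force: 4.1
```

At 8.2 N the right leaf dips about 4.7 mm, so it is sound. I'll hold it for a second, then go for the first module.

Call:
{"api": "servo_tool", "payload": {"deltas": [0,0,0,0,-1,0,0,0,0,-1,0,0,0,0,-1,0,0,0,0,-1,0,0,0,0,-1,0,0,0,0,-1,0,0,0,0,-1,0,0,0,0,-1]}}

```text
clock: 10.87
tcp_pos: [0.5745, -0.1729, 0.062]
ee_rot: [0.587, 3.085, 0.0]
contact_force: [-1.0, 1.3, 7.7]
opening: 0.004
gripper_force: 4.1
```

Call:
{"api": "servo_tool", "payload": {"deltas": [0,0,0,0,-1,0,0,0,0,-1,0,0,0,0,-1,0,0,0,0,-1,0,0,0,0,-1,0,0,0,0,-1,0,0,0,0,-1,0,0,0,0,-1]}}

```text
clock: 11.53
tcp_pos: [0.5745, -0.1729, 0.062]
ee_rot: [0.587, 3.085, 0.0]
contact_force: [-2.0, 0.4, 7.4]
opening: 0.0
gripper_force: 4.1
```

Call:
{"api": "servo_tool", "payload": {"deltas": [0,0,-10,0,-1,0,0,-25,0,-1,0,0,-30,0,-1,0,0,-30,0,-1,0,0,-25,0,-1,10,32,0,0,-1,10,32,0,0,-1,10,32,0,0,-1]}}

```text
clock: 12.2
tcp_pos: [0.5813, -0.0719, 0.1815]
ee_rot: [0.59, 3.086, 0.0]
contact_force: [0.7, 0.4, -0.2]
opening: -0.002
gripper_force: 0.0
```

Call:
{"api": "servo_tool", "payload": {"deltas": [10,32,0,0,0.5,10,32,0,0,0.5,10,32,0,0,0.5,10,32,0,0,0.5,10,32,0,0,0.5,10,32,0,0,0.5,10,32,0,0,0.5,10,32,0,0,0.5]}}

```text
clock: 12.87
tcp_pos: [0.6005, 0.1964, 0.1808]
ee_rot: [-0.586, -3.085, 0.001]
contact_force: [1.2, 0.1, 0.0]
opening: 0.748
gripper_force: 0.0
```

Call:
{"api": "servo_tool", "payload": {"deltas": [10,32,0,0,0.5,0,0,0,-7,0.5,0,0,0,-7,0.5,0,0,0,-7,0.5,0,0,0,-7,0.5,0,0,0,-7,0.5,0,0,0,0,0.5,0,0,0,0,0.5]}}

```text
clock: 13.53
tcp_pos: [0.6032, 0.2282, 0.1808]
ee_rot: [0.363, -3.119, 0.0]
contact_force: [0.3, -0.5, -0.1]
opening: 0.749
gripper_force: 0.0
```

```bash
cat >> h.py <<'E'
def packs(n='top'):
    im,d=manip.get_image(n);P=cloud(n,d)
    m=((P[...,2]>.047)&(P[...,2]<.062)&(d>0)&(im.max(2)<110)).astype(np.uint8)
    m|=((P[...,2]>.047)&(P[...,2]<.062)&(d>0)&(P[...,1]>.16)).astype(np.uint8)
    k,l,s,c=cv2.connectedComponentsWithStats(m)
    for i in range(1,k):
        if s[i,4]<120: continue
        q=P[l==i];r=cv2.minAreaRect((q[:,:2]*1000).astype(np.float32))
        a=r[2] if r[1][0]>r[1][1] else r[2]-90
        print('px',np.round(c[i]),'xy',np.round(r[0],1),'size',np.round(r[1],0),'long axis',round(a,1),'z',np.round(np.median(q[:,2]),3),'rgb',np.median(im[l==i],0))
    return im,d
E
python3 - <<'E'
from h import *
packs()
go([.6045,.2295,.015],103.7)
E
```

```text
px [215.  88.] xy [879.6 288.9] size [258.  73.] long axis 89.9 z 0.051 rgb [124. 127. 122.]
px [115. 118.] xy [808.  564.1] size [ 24. 170.] long axis -2.0 z 0.054 rgb [39. 33. 26.]
px [100. 195.] xy [591.3 604.4] size [  7. 167.] long axis -5.8 z 0.055 rgb [40. 33. 25.]
px [179. 260.] xy [410.3 391.8] size [70. 36.] long axis 19.7 z 0.055 rgb [60. 54. 46.]
 d mm [ -1.6   1.  165.9] tooly 103.3 turn+ -0.4 q6 -1.46 F [ 0.1 -0.2 -0.6] open 0.74 t 13.58 tcp [0.6033 0.2282 0.1809] g 0.0
```

Call:
{"api": "servo_tool", "payload": {"deltas": [-1.6,1,24,0,0.5,0,0,24,0,0.5,0,0,24,0,0.5,0,0,24,0,0.5,0,0,24,0,0.5,0,0,20,0,0.5,0,0,15,0,0.5,0,0,8,0,0.5]}}

```text
clock: 14.25
tcp_pos: [0.6035, 0.2292, 0.0158]
ee_rot: [0.365, -3.116, 0.001]
contact_force: [0.2, -0.6, -0.8]
opening: 0.752
gripper_force: 0.0
```

Call:
{"api": "servo_tool", "payload": {"deltas": [0,0,3,0,0.5,0,0,0,0,0.5,0,0,0,0,-1,0,0,0,0,-1,0,0,0,0,-1,0,0,0,0,-1,0,0,0,0,-1,0,0,0,0,-1], "newtons": 60}}

```text
clock: 14.92
tcp_pos: [0.6058, 0.2303, 0.0167]
ee_rot: [-0.368, 3.117, 0.002]
contact_force: [0.1, 1.7, 6.3]
opening: 0.394
gripper_force: 60.6
```

Call:
{"api": "servo_tool", "payload": {"deltas": [0,0,-10,0,-1,0,0,-20,0,-1,0,0,-25,0,-1,0,0,-25,0,-1,0,0,-25,0,-1,0,0,0,0,-1,0,0,0,0,-1,0,0,0,0,-1]}}

```text
clock: 15.58
tcp_pos: [0.6037, 0.2292, 0.1188]
ee_rot: [0.368, -3.117, 0.001]
contact_force: [-0.2, -0.2, -3.2]
opening: 0.39
gripper_force: 60.0
```

```bash
python3 - <<'E'
from h import *
z=np.load('top0.npz');P=cloud('top',z['d']);im=z['im'];u,v=np.meshgrid(range(640),range(400))
# tray rim of right stand: white pixels at rim height (z~.032)
w=(u>335)&(u<385)&(v>145)&(v<240)&(P[...,2]>.028)&(P[...,2]<.036);q=P[w]*1000
print('rim',cv2.minAreaRect(q[:,:2].astype(np.float32)),len(q))
c=manip.camera_info('top')
m=((im.max(2)<75)&(u>340)&(u<380)&(v>155)&(v<236)).astype(np.uint8);cs=max(cv2.findContours(m,0,2)[0],key=len)[:,0]
g=np.array([ray('top',a,b,.012)[:2]*1000 for a,b in cs]);print('mat',cv2.minAreaRect(g.astype(np.float32)))
s,p,R=st();yaw=np.radians(1.8);C=np.array([.5753,-.0966])
for dx in(.058,0,-.058): go([*(C+dx*np.array([np.cos(yaw),np.sin(yaw)])),.14],1.8)
print('moment',s['moment'])
E
```

```text
rim ((575.524658203125, -103.84884643554688), (203.90890502929688, 110.64556121826172), 0.5263866186141968) 286
mat ((575.8548583984375, -96.60791778564453), (193.462158203125, 80.18636322021484), 1.8112233877182007)
 d mm [  46.7 -321.9  -20.9] tooly 103.5 turn+ -78.3 q6 -1.46 F [-0.2 -0.2 -3.2] open 0.39 t 15.58 tcp [0.6037 0.2292 0.1188] g 60.0
 d mm [ 103.5 -310.2  -20.7] tooly 103.5 turn+ -78.3 q6 -1.46 F [-0.2 -0.2 -3.2] open 0.39 t 15.58 tcp [0.6037 0.2292 0.1188] g 60.0
 d mm [ 160.3 -298.5  -20.6] tooly 103.5 turn+ -78.3 q6 -1.46 F [-0.2 -0.2 -3.2] open 0.39 t 15.58 tcp [0.6037 0.2292 0.1188] g 60.0
moment [-0.04671406  0.05834158 -0.01640345]
```

Call:
{"api": "servo_tool", "payload": {"deltas": [0,0,-20,0,-1,4.7,-32,0,0,-1,4.7,-32,0,0,-1,4.7,-32,0,0,-1,4.7,-32,0,0,-1,4.7,-32,0,0,-1,4.7,-32,0,0,-1,4.7,-32,0,0,-1]}}

```text
clock: 16.25
tcp_pos: [0.6235, 0.0026, 0.1376]
ee_rot: [0.368, -3.115, -0.001]
contact_force: [1.0, -0.0, -2.8]
opening: 0.395
gripper_force: 60.5
```

Call:
{"api": "servo_tool", "payload": {"deltas": [4.7,-32,0,0,-1,4.7,-32,0,0,-1,4.7,-32,0,0,-1,0,0,0,7,-1,0,0,0,7,-1,0,0,0,7,-1,0,0,0,7,-1,0,0,0,7,-1]}}

```text
clock: 16.92
tcp_pos: [0.6321, -0.0925, 0.1374]
ee_rot: [-0.596, -3.079, 0.0]
contact_force: [0.4, -0.3, -3.1]
opening: 0.394
gripper_force: 60.6
```

Call:
{"api": "servo_tool", "payload": {"deltas": [0,0,0,7,-1,0,0,0,7,-1,0,0,0,7,-1,0,0,0,7,-1,0,0,0,7,-1,0,0,0,7,-1,0,0,0,7,-1,0,0,0,7,-1]}}

```text
clock: 17.58
tcp_pos: [0.6322, -0.0923, 0.1374]
ee_rot: [-1.972, -2.44, 0.004]
contact_force: [-0.2, 0.5, -2.5]
opening: 0.391
gripper_force: 60.6
```

Call:
{"api": "servo_tool", "payload": {"deltas": [0,0,0,5,-1,0,0,0,5.7,-1,0,0,0,0,-1,0,0,0,0,-1,0,0,0,0,-1,0,0,0,0,-1,0,0,0,0,-1,0,0,0,0,-1]}}

```text
clock: 18.25
tcp_pos: [0.6336, -0.0924, 0.1401]
ee_rot: [-2.186, -2.256, 0.0]
contact_force: [0.0, -0.2, -2.6]
opening: 0.392
gripper_force: 60.6
```

```bash
cat >> h.py <<'E'
YW=np.radians(1.8)
def slot(dx): return np.array([.5755,-.0966])+dx*np.array([np.cos(YW),np.sin(YW)])
E
python3 - <<'E'
from h import *
im,d=snap('scene','s2.png');cv2.imwrite('pics/c2.png',cv2.resize(im[100:280,190:430,::-1],None,fx=2.6,fy=2.6))
go([*slot(.058),.031],1.8)
E
```

```text
d mm [ -2.3  -0.2 109.2] tooly 1.8 turn+ -0.0 q6 -0.19 F [-0.2 -0.  -3. ] open 0.39 t 18.3 tcp [ 0.6336 -0.0924  0.1402] g 60.6
```

View pics/c2.png

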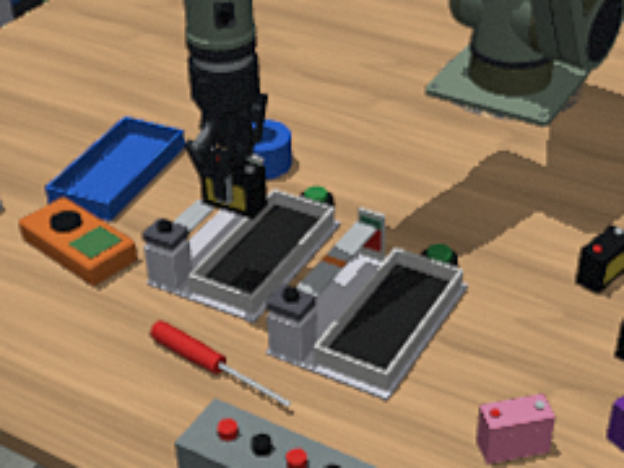

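Call:
{"api": "servo_tool", "payload": {"deltas": [-2.3,0,15,0,-1,0,0,18,0,-1,0,0,18,0,-1,0,0,18,0,-1,0,0,15,0,-1,0,0,12,0,-1,0,0,8,0,-1,0,0,4,0,-1]}}

```text
clock: 18.97
tcp_pos: [0.6333, -0.0947, 0.0311]
ee_rot: [-2.186, -2.255, 0.001]
contact_force: [0.4, -0.2, -2.8]
opening: 0.391
gripper_force: 60.7
```

Call:
{"api": "servo_tool", "payload": {"deltas": [0,0,2,0,-1,0,0,1,0,-1,0,0,0,0,-1,0,0,0,0,-1,0,0,0,0,0,0,0,0,0,0,0,0,0,0,0,0,0,0,0,0]}}

```text
clock: 19.63
tcp_pos: [0.6341, -0.0948, 0.0298]
ee_rot: [2.186, 2.255, 0.001]
contact_force: [-0.1, -0.7, -0.1]
opening: 0.503
gripper_force: 0.0
```

Call:
{"api": "servo_tool", "payload": {"deltas": [0,0,-10,0,0,0,0,-20,0,0,0,0,-25,0,0,0,0,-30,0,0,0,0,-30,0,0.5,0,0,0,0,0.5,0,0,0,0,0.5,0,0,0,0,0.5]}}

```text
clock: 20.3
tcp_pos: [0.6333, -0.0947, 0.1443]
ee_rot: [-2.187, -2.255, 0.0]
contact_force: [0.1, 0.2, 0.0]
opening: 0.749
gripper_force: 0.0
```

```bash
python3 - <<'E'
from h import *
packs();packs('scene')
for t,a in(([.5006,.3665],86),([.4104,.3907],109.5),([.3992,.2876],75.7)): go([*t,.017],a)
E
```

```text
px [216.  88.] xy [879.9 280. ] size [276.  72.] long axis 89.9 z 0.051 rgb [126. 128. 123.]
px [115. 116.] xy [809.7 563.2] size [169.   9.] long axis 4.2 z 0.056 rgb [39. 33. 26.]
px [213. 148.] xy [713.  297.6] size [38. 69.] long axis -46.5 z 0.055 rgb [180. 136. 155.]
px [100. 194.] xy [590.9 604. ] size [  6. 166.] long axis -5.9 z 0.054 rgb [41. 34. 26.]
px [173. 179.] xy [630.8 407.3] size [36. 70.] long axis -26.4 z 0.055 rgb [125.  76. 141.]
px [188. 227.] xy [500.6 366.7] size [36. 68.] long axis -3.4 z 0.055 rgb [68. 57. 48.]
px [179. 261.] xy [410.5 391.2] size [70. 35.] long axis 19.1 z 0.055 rgb [67. 57. 47.]
px [218. 264.] xy [399.4 287.8] size [36. 70.] long axis -14.5 z 0.055 rgb [68. 58. 49.]
px [536. 110.] xy [-379.5  508.1] size [325.  36.] long axis 89.9 z 0.055 rgb [56. 61. 61.]
px [118. 195.] xy [ 886.  -561.5] size [199. 414.] long axis -47.7 z 0.053 rgb [87. 88. 87.]
px [423. 194.] xy [401.3 290.1] size [36. 77.] long axis -12.8 z 0.054 rgb [20. 22. 23.]
px [455. 206.] xy [413.9 394.6] size [72. 34.] long axis 18.3 z 0.054 rgb [19. 22. 23.]
px [438. 220.] xy [502.5 369.8] size [34. 73.] long axis -5.0 z 0.054 rgb [20. 22. 24.]
px [439. 254.] xy [632.7 411. ] size [36. 72.] long axis -27.0 z 0.054 rgb [106.  51. 145.]
px [388. 259.] xy [715.9 300.8] size [36. 70.] long axis -47.4 z 0.054 rgb [204. 130. 160.]
px [360. 304.] xy [882. 287.] size [ 74. 267.] long axis -89.8 z 0.05 rgb [121. 130. 130.]
px [526. 377.] xy [883.8 660.2] size [197.  55.] long axis 79.3 z 0.054 rgb [ 8.  9. 10.]
 d mm [ 464.9 -117.6  126.5] tooly 1.8 turn+ -84.2 q6 -0.2 F [-0.1  0.3 -0.7] open 0.75 t 20.4 tcp [ 0.6328 -0.0946  0.1429] g 0.0
 d mm [ 491.8 -207.   126.8] tooly 1.8 turn+ 72.3 q6 -0.2 F [-0.1  0.3 -0.7] open 0.75 t 20.4 tcp [ 0.6328 -0.0946  0.1429] g 0.0
 d mm [ 389.1 -221.4  126.8] tooly 1.8 turn+ -73.9 q6 -0.2 F [-0.1  0.3 -0.7] open 0.75 t 20.4 tcp [ 0.6328 -0.0946  0.1429] g 0.0
```

Call:
{"api": "servo_tool", "payload": {"deltas": [33,-8.4,0,0,0.5,33,-8.4,0,0,0.5,33,-8.4,0,0,0.5,33,-8.4,0,0,0.5,33,-8.4,0,0,0.5,33,-8.4,0,0,0.5,33,-8.4,0,0,0.5,33,-8.4,0,0,0.5]}}

```text
clock: 21.07
tcp_pos: [0.557, 0.1683, 0.1429]
ee_rot: [-2.186, -2.254, 0.004]
contact_force: [-0.3, -0.2, -0.4]
opening: 0.753
gripper_force: 0.0
```

Call:
{"api": "servo_tool", "payload": {"deltas": [33,-8.4,0,0,0.5,33,-8.4,0,0,0.5,33,-8.4,0,0,0.5,33,-8.4,0,0,0.5,33,-8.4,0,0,0.5,33,-8.4,0,0,0.5,0,0,0,-7,0.5,0,0,0,-7,0.5]}}

```text
clock: 21.73
tcp_pos: [0.5004, 0.3651, 0.1424]
ee_rot: [-1.883, -2.513, 0.004]
contact_force: [0.9, -0.7, 0.7]
opening: 0.75
gripper_force: 0.0
```

Call:
{"api": "servo_tool", "payload": {"deltas": [0,0,0,-7,0.5,0,0,0,-7,0.5,0,0,0,-7,0.5,0,0,0,-7,0.5,0,0,0,-7,0.5,0,0,0,-7,0.5,0,0,0,-7,0.5,0,0,0,-7,0.5]}}

```text
clock: 22.4
tcp_pos: [0.5013, 0.3629, 0.1426]
ee_rot: [-0.488, -3.101, 0.003]
contact_force: [-0.2, -1.2, -0.7]
opening: 0.751
gripper_force: 0.0
```

Call:
{"api": "servo_tool", "payload": {"deltas": [0,0,0,-7,0.5,0,0,0,-7,0.5,0,0,0,0,0.5,0,0,10,0,0.5,0,0,20,0,0.5,0,0,10,0,0.5,0,0,0,0,0.5,0,0,0,0,0.5]}}

```text
clock: 23.07
tcp_pos: [0.5014, 0.363, 0.1031]
ee_rot: [-0.118, -3.137, 0.002]
contact_force: [0.1, 0.1, 1.0]
opening: 0.753
gripper_force: 0.0
```

```bash
python3 - <<'E'
from h import *
im,d=packs('scene');cv2.imwrite('pics/c3.png',cv2.resize(im[100:280,210:480,::-1],None,fx=2.6,fy=2.6))
go([.5015,.368,.017],86)
E
```

```text
px [173.  26.] xy [ -525.8 -1723.9] size [ 46. 467.] long axis -89.9 z 0.054 rgb [20.  36.5 65. ]
px [253.  35.] xy [ -668.6 -1111.6] size [280. 564.] long axis -36.7 z 0.055 rgb [19. 35. 64.]
px [536. 110.] xy [-378.   507.9] size [326.  45.] long axis 89.5 z 0.055 rgb [56. 61. 61.]
px [118. 195.] xy [ 886.4 -562.5] size [202. 416.] long axis -48.0 z 0.053 rgb [88. 88. 87.]
px [438. 220.] xy [503.6 369.4] size [34. 73.] long axis -4.1 z 0.054 rgb [13. 16. 17.]
px [438. 254.] xy [633.5 410.7] size [36. 73.] long axis -24.5 z 0.054 rgb [106.  51. 146.]
px [388. 259.] xy [716.4 300.6] size [37. 69.] long axis -45.7 z 0.054 rgb [204. 130. 161.]
px [360. 304.] xy [881.3 264. ] size [ 74. 313.] long axis -89.9 z 0.05 rgb [121. 130. 130.]
px [527. 377.] xy [885.5 664.6] size [192.  39.] long axis 85.0 z 0.055 rgb [ 9. 10. 10.]
 d mm [ 0.8  4.5 87. ] tooly 85.7 turn+ -0.3 q6 -0.89 F [0.2 0.5 0.3] open 0.75 t 23.12 tcp [0.502  0.3634 0.104 ] g 0.0
```

View pics/c3.png

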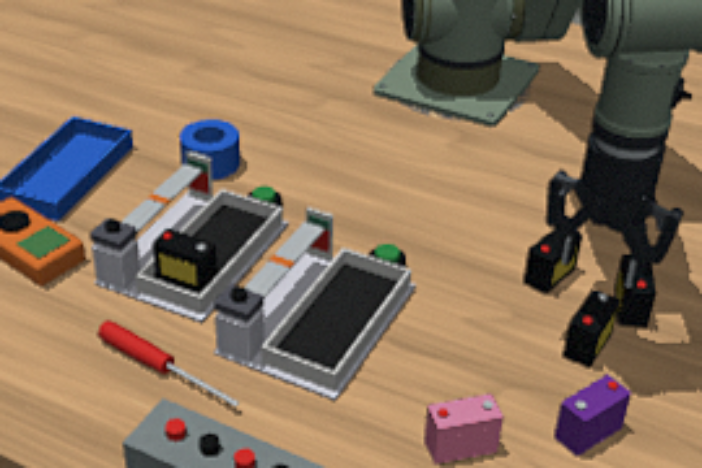

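The first module stands flat in the right stand's far slot, at crop (185,260). The gripper is over the next module.

Call:
{"api": "servo_tool", "payload": {"deltas": [0.8,4.5,5,0,0.5,0,0,20,0,0.5,0,0,20,0,0.5,0,0,20,0,0.5,0,0,14,0,0.5,0,0,8,0,0.5,0,0,0,0,0.5,0,0,0,0,0.5]}}

```text
clock: 23.78
tcp_pos: [0.5018, 0.3684, 0.0177]
ee_rot: [0.116, 3.139, 0.001]
contact_force: [0.2, 0.3, 0.4]
opening: 0.75
gripper_force: 0.0
```

Call:
{"api": "servo_tool", "payload": {"deltas": [0,0,0,0,-1,0,0,0,0,-1,0,0,0,0,-1,0,0,0,0,-1,0,0,0,0,-1,0,0,0,0,-1,0,0,0,0,-1,0,0,0,0,-1]}}

```text
clock: 24.45
tcp_pos: [0.5023, 0.3684, 0.0186]
ee_rot: [0.116, 3.137, 0.002]
contact_force: [-0.9, -2.2, 6.4]
opening: 0.394
gripper_force: 60.8
```

Call:
{"api": "servo_tool", "payload": {"deltas": [0,0,-10,0,-1,0,0,-20,0,-1,0,0,-25,0,-1,0,0,-25,0,-1,0,0,-25,0,-1,0,0,-20,0,-1,0,0,0,0,-1,0,0,0,0,-1]}}

```text
clock: 25.12
tcp_pos: [0.5015, 0.368, 0.1428]
ee_rot: [0.116, 3.138, 0.002]
contact_force: [0.2, 0.4, -4.4]
opening: 0.39
gripper_force: 60.0
```

```bash
python3 - <<'E'
from h import *
go([*slot(0),.0298],1.8)
E
```

```text
d mm [-107.9 -458.   112.7] tooly 85.8 turn+ 84.0 q6 -0.88 F [ 0.2  0.4 -4.4] open 0.39 t 25.12 tcp [0.5015 0.368  0.1428] g 60.0
```

Call:
{"api": "servo_tool", "payload": {"deltas": [-7.7,-32.7,0,0,-1,-7.7,-32.7,0,0,-1,-7.7,-32.7,0,0,-1,-7.7,-32.7,0,0,-1,-7.7,-32.7,0,0,-1,-7.7,-32.7,0,0,-1,-7.7,-32.7,0,0,-1,-7.7,-32.7,0,0,-1]}}

```text
clock: 25.78
tcp_pos: [0.542, 0.1007, 0.1398]
ee_rot: [-0.116, -3.135, 0.001]
contact_force: [0.4, 0.7, -2.1]
opening: 0.394
gripper_force: 60.6
```

Call:
{"api": "servo_tool", "payload": {"deltas": [-7.7,-32.7,0,0,-1,-7.7,-32.7,0,0,-1,-7.7,-32.7,0,0,-1,-7.7,-32.7,0,0,-1,-7.7,-32.7,0,0,-1,-7.7,-32.7,0,0,-1,0,0,0,7,-1,0,0,0,7,-1]}}

```text
clock: 26.45
tcp_pos: [0.5738, -0.0985, 0.1395]
ee_rot: [-0.511, -3.095, -0.0]
contact_force: [-0.3, 0.8, -2.0]
opening: 0.388
gripper_force: 60.8
```

Call:
{"api": "servo_tool", "payload": {"deltas": [0,0,0,7,-1,0,0,0,7,-1,0,0,0,7,-1,0,0,0,7,-1,0,0,0,7,-1,0,0,0,7,-1,0,0,0,7,-1,0,0,0,7,-1]}}

```text
clock: 27.12
tcp_pos: [0.5736, -0.0962, 0.1395]
ee_rot: [-1.9, -2.496, 0.003]
contact_force: [0.1, 0.0, -1.9]
opening: 0.389
gripper_force: 60.7
```

Call:
{"api": "servo_tool", "payload": {"deltas": [0,0,0,7,-1,0,0,0,7,-1,0,0,0,0,-1,0,0,0,0,-1,0,0,0,0,-1,0,0,0,0,-1,0,0,0,0,-1,0,0,0,0,-1]}}

```text
clock: 27.78
tcp_pos: [0.5751, -0.0965, 0.1421]
ee_rot: [-2.186, -2.256, 0.0]
contact_force: [0.2, 1.0, -2.9]
opening: 0.393
gripper_force: 60.7
```

```bash
python3 - <<'E'
from h import *
im,d=packs('scene')
go([*slot(0),.0298],1.8)
E
```

```text
px [241.  37.] xy [ -540.3 -1188. ] size [158. 380.] long axis -65.3 z 0.055 rgb [19. 37. 65.]
px [524. 107.] xy [-378.1  452.8] size [ 42. 437.] long axis -89.2 z 0.055 rgb [55. 60. 60.]
px [118. 195.] xy [ 885.  -562.9] size [206. 415.] long axis -47.3 z 0.053 rgb [87. 87. 86.]
px [423. 194.] xy [402.4 291. ] size [37. 74.] long axis -11.2 z 0.054 rgb [20. 22. 24.]
px [455. 206.] xy [414.9 394.7] size [73. 34.] long axis 19.5 z 0.054 rgb [18. 22. 23.]
px [439. 253.] xy [633.  411.4] size [36. 71.] long axis -24.0 z 0.054 rgb [104.  50. 144.]
px [388. 259.] xy [716.2 300.8] size [37. 70.] long axis -48.2 z 0.054 rgb [202. 129. 159.]
px [361. 305.] xy [881.7 287.3] size [267.  73.] long axis 89.9 z 0.05 rgb [120. 128. 129.]
px [528. 378.] xy [885.9 667.1] size [190.  24.] long axis 89.7 z 0.054 rgb [ 9. 10. 10.]
 d mm [-1.000e-01  3.000e-01  1.124e+02] tooly 1.8 turn+ 0.0 q6 -0.22 F [-0.3 -0.8 -2. ] open 0.39 t 27.83 tcp [ 0.5752 -0.0965  0.1422] g 60.7
```

Call:
{"api": "servo_tool", "payload": {"deltas": [0,0,15,0,-1,0,0,18,0,-1,0,0,18,0,-1,0,0,18,0,-1,0,0,15,0,-1,0,0,12,0,-1,0,0,8,0,-1,0,0,4,0,-1]}}

```text
clock: 28.5
tcp_pos: [0.5747, -0.0964, 0.0331]
ee_rot: [-2.186, -2.255, 0.001]
contact_force: [-0.5, 0.3, -1.2]
opening: 0.388
gripper_force: 60.8
```

Call:
{"api": "servo_tool", "payload": {"deltas": [0,0,2,0,-1,0,0,1.5,0,-1,0,0,0,0,-1,0,0,0,0,-1,0,0,0,0,0,0,0,0,0,0,0,0,0,0,0,0,0,0,0,0]}}

```text
clock: 29.17
tcp_pos: [0.5756, -0.0966, 0.0312]
ee_rot: [2.186, 2.255, 0.001]
contact_force: [-0.4, -0.4, -0.9]
opening: 0.499
gripper_force: 0.0
```

Call:
{"api": "servo_tool", "payload": {"deltas": [0,0,-10,0,0,0,0,-20,0,0,0,0,-25,0,0,0,0,-30,0,0,0,0,-30,0,0.5,0,0,0,0,0.5,0,0,0,0,0.5,0,0,0,0,0.5]}}

```text
clock: 29.83
tcp_pos: [0.5748, -0.0965, 0.1459]
ee_rot: [-2.187, -2.255, 0.0]
contact_force: [-1.0, 0.0, -0.4]
opening: 0.749
gripper_force: 0.0
```

```bash
python3 - <<'E'
from h import *
go([.401,.2885,.017],76)
E
```

```text
d mm [ 390.1 -161.8  128.9] tooly 1.8 turn+ -74.2 q6 -0.22 F [-1.   0.  -0.4] open 0.75 t 29.83 tcp [ 0.5748 -0.0965  0.1459] g 0.0
```

Call:
{"api": "servo_tool", "payload": {"deltas": [32.5,-13.5,0,0,0.5,32.5,-13.5,0,0,0.5,32.5,-13.5,0,0,0.5,32.5,-13.5,0,0,0.5,32.5,-13.5,0,0,0.5,32.5,-13.5,0,0,0.5,32.5,-13.5,0,0,0.5,32.5,-13.5,0,0,0.5]}}

```text
clock: 30.5
tcp_pos: [0.4573, 0.161, 0.1444]
ee_rot: [-2.186, -2.254, 0.004]
contact_force: [0.7, 0.1, 0.6]
opening: 0.753
gripper_force: 0.0
```

Call:
{"api": "servo_tool", "payload": {"deltas": [32.5,-13.5,0,0,0.5,32.5,-13.5,0,0,0.5,32.5,-13.5,0,0,0.5,32.5,-13.5,0,0,0.5,0,0,0,-7,0.5,0,0,0,-7,0.5,0,0,0,-7,0.5,0,0,0,-7,0.5]}}

```text
clock: 31.17
tcp_pos: [0.4001, 0.288, 0.1442]
ee_rot: [-1.566, -2.722, 0.005]
contact_force: [0.3, -0.4, 0.3]
opening: 0.751
gripper_force: 0.0
```

Call:
{"api": "servo_tool", "payload": {"deltas": [0,0,0,-7,0.5,0,0,0,-7,0.5,0,0,0,-7,0.5,0,0,0,-7,0.5,0,0,0,-7,0.5,0,0,0,-7,0.5,0,0,0,-4,0.5,0,0,0,0,0.5]}}

```text
clock: 31.83
tcp_pos: [0.4004, 0.2877, 0.1444]
ee_rot: [-0.387, -3.115, 0.003]
contact_force: [0.6, -0.3, -0.7]
opening: 0.751
gripper_force: 0.0
```

Call:
{"api": "servo_tool", "payload": {"deltas": [0,0,10,0,0.5,0,0,20,0,0.5,0,0,10,0,0.5,0,0,0,0,0.5,0,0,0,0,0.5,0,0,0,0,0.5,0,0,0,0,0.5,0,0,0,0,0.5]}}

```text
clock: 32.5
tcp_pos: [0.4017, 0.2886, 0.1064]
ee_rot: [0.389, 3.116, 0.002]
contact_force: [-0.8, 0.2, -0.2]
opening: 0.752
gripper_force: 0.0
```

```bash
python3 - <<'E'
from h import *
im,d=packs('scene');cv2.imwrite('pics/c4.png',cv2.resize(im[100:280,210:480,::-1],None,fx=2.6,fy=2.6))
go([.401,.2885,.017],76)
E
```

```text
px [171.  25.] xy [ -523.2 -1723.6] size [ 39. 442.] long axis -89.9 z 0.055 rgb [19. 37. 65.]
px [255.  35.] xy [ -664.9 -1117.8] size [302. 561.] long axis -38.0 z 0.054 rgb [18. 35. 61.]
px [537. 110.] xy [-377.5  509.1] size [ 38. 324.] long axis -88.3 z 0.054 rgb [55. 60. 60.]
px [119. 195.] xy [ 885.3 -562.2] size [202. 416.] long axis -47.7 z 0.053 rgb [87. 87. 86.]
px [423. 194.] xy [401.9 290.8] size [37. 73.] long axis -13.2 z 0.054 rgb [13. 16. 18.]
px [455. 206.] xy [413.3 394.5] size [80. 35.] long axis 19.3 z 0.054 rgb [13.5 15.  17. ]
px [439. 254.] xy [632.4 411.4] size [37. 72.] long axis -24.7 z 0.054 rgb [105.  51. 144.]
px [388. 259.] xy [716.9 300.6] size [38. 69.] long axis -47.4 z 0.054 rgb [202. 128. 159.]
px [361. 305.] xy [881.9 290.2] size [ 74. 261.] long axis -90.0 z 0.05 rgb [120. 128. 129.]
px [528. 378.] xy [885.4 667.3] size [ 23. 191.] long axis -90.0 z 0.054 rgb [ 8.  9. 10.]
 d mm [ 0.7 -0.3 89.4] tooly 75.8 turn+ -0.2 q6 -0.72 F [ 0.1 -0.3  0.4] open 0.75 t 32.55 tcp [0.4016 0.2885 0.1064] g 0.0
```

View pics/c4.png

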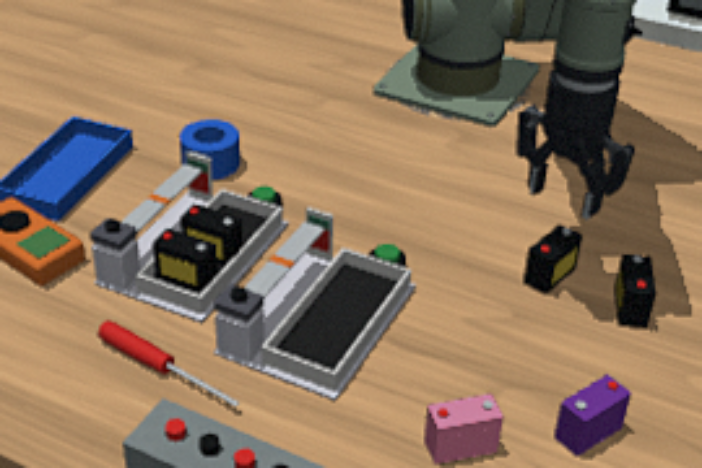

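Two modules now stand in the right tray, at crop (185,262) and (213,232). The gripper is above the third.

Call:
{"api": "servo_tool", "payload": {"deltas": [0.7,0,7,0,0.5,0,0,20,0,0.5,0,0,20,0,0.5,0,0,20,0,0.5,0,0,14,0,0.5,0,0,8,0,0.5,0,0,0,0,0.5,0,0,0,0,0.5]}}

```text
clock: 33.22
tcp_pos: [0.4006, 0.2885, 0.0167]
ee_rot: [-0.389, -3.117, 0.0]
contact_force: [-0.4, -0.4, 0.1]
opening: 0.748
gripper_force: 0.0
```

Call:
{"api": "servo_tool", "payload": {"deltas": [0,0,0,0,-1,0,0,0,0,-1,0,0,0,0,-1,0,0,0,0,-1,0,0,0,0,-1,0,0,0,0,-1,0,0,0,0,-1,0,0,0,0,-1]}}

```text
clock: 33.88
tcp_pos: [0.4012, 0.2888, 0.0178]
ee_rot: [0.389, 3.116, 0.002]
contact_force: [0.2, -0.5, 5.6]
opening: 0.393
gripper_force: 60.4
```

Call:
{"api": "servo_tool", "payload": {"deltas": [0,0,-10,0,-1,0,0,-20,0,-1,0,0,-25,0,-1,0,0,-25,0,-1,0,0,-25,0,-1,0,0,-20,0,-1,0,0,0,0,-1,0,0,0,0,-1]}}

```text
clock: 34.55
tcp_pos: [0.4006, 0.2885, 0.1425]
ee_rot: [0.389, 3.116, 0.002]
contact_force: [-0.5, -0.6, -3.0]
opening: 0.388
gripper_force: 60.1
```

```bash
python3 - <<'E'
from h import *
go([*slot(-.058),.0298],1.8)
E
```

```text
d mm [-208.3 -346.5  112.4] tooly 75.8 turn+ 74.0 q6 -0.72 F [-0.5 -0.6 -3. ] open 0.39 t 34.55 tcp [0.4006 0.2885 0.1425] g 60.1
```

Call:
{"api": "servo_tool", "payload": {"deltas": [-17.4,-28.9,0,0,-1,-17.4,-28.9,0,0,-1,-17.4,-28.9,0,0,-1,-17.4,-28.9,0,0,-1,-17.4,-28.9,0,0,-1,-17.4,-28.9,0,0,-1,-17.4,-28.9,0,0,-1,-17.4,-28.9,0,0,-1]}}

```text
clock: 35.22
tcp_pos: [0.4773, 0.0284, 0.1398]
ee_rot: [-0.389, -3.113, 0.001]
contact_force: [0.1, 0.5, -2.4]
opening: 0.392
gripper_force: 60.6
```

Call:
{"api": "servo_tool", "payload": {"deltas": [-17.4,-28.9,0,0,-1,-17.4,-28.9,0,0,-1,-17.4,-28.9,0,0,-1,-17.4,-28.9,0,0,-1,0,0,0,7,-1,0,0,0,7,-1,0,0,0,7,-1,0,0,0,7,-1]}}

```text
clock: 35.88
tcp_pos: [0.5161, -0.0991, 0.1393]
ee_rot: [-1.14, -2.922, 0.001]
contact_force: [-0.4, 0.2, -2.0]
opening: 0.39
gripper_force: 60.8
```

Call:
{"api": "servo_tool", "payload": {"deltas": [0,0,0,7,-1,0,0,0,7,-1,0,0,0,7,-1,0,0,0,7,-1,0,0,0,7,-1,0,0,0,7,-1,0,0,0,4,-1,0,0,0,0,-1]}}

```text
clock: 36.55
tcp_pos: [0.5163, -0.0987, 0.1396]
ee_rot: [-2.185, -2.251, 0.004]
contact_force: [0.2, -0.4, -2.3]
opening: 0.389
gripper_force: 60.8
```

Call:
{"api": "servo_tool", "payload": {"deltas": [0,0,0,0,-1,0,0,0,0,-1,0,0,0,0,-1,0,0,0,0,-1,0,0,0,0,-1,0,0,0,0,-1,0,0,0,0,-1,0,0,0,0,-1]}}

```text
clock: 37.22
tcp_pos: [0.5177, -0.0991, 0.1418]
ee_rot: [2.187, 2.256, 0.0]
contact_force: [0.5, -0.0, -1.9]
opening: 0.395
gripper_force: 60.8
```

```bash
python3 - <<'E'
from h import *
go([*slot(-.058),.0298],1.8)
E
```

```text
d mm [  0.7  -0.2 112. ] tooly 1.8 turn+ -0.0 q6 -0.24 F [ 0.5 -0.  -1.9] open 0.39 t 37.22 tcp [ 0.5177 -0.0991  0.1418] g 60.8
```

Call:
{"api": "servo_tool", "payload": {"deltas": [0.7,0,15,0,-1,0,0,18,0,-1,0,0,18,0,-1,0,0,18,0,-1,0,0,15,0,-1,0,0,12,0,-1,0,0,8,0,-1,0,0,4,0,-1]}}

```text
clock: 37.88
tcp_pos: [0.5173, -0.0983, 0.0327]
ee_rot: [-2.186, -2.255, 0.001]
contact_force: [0.2, 0.1, -3.0]
opening: 0.393
gripper_force: 60.8
```

Call:
{"api": "servo_tool", "payload": {"deltas": [0,0,2,0,-1,0,0,1.5,0,-1,0,0,0,0,-1,0,0,0,0,-1,0,0,0,0,0,0,0,0,0,0,0,0,0,0,0,0,0,0,0,0]}}

```text
clock: 38.55
tcp_pos: [0.518, -0.0984, 0.0307]
ee_rot: [2.186, 2.255, 0.001]
contact_force: [1.3, 0.1, 0.4]
opening: 0.499
gripper_force: 0.0
```

Call:
{"api": "servo_tool", "payload": {"deltas": [0,0,-10,0,0,0,0,-20,0,0,0,0,-25,0,0,0,0,-30,0,0,0,0,-30,0,0.5,0,0,0,0,0.5,0,0,0,0,0.5,0,0,0,0,0.5]}}

```text
clock: 39.22
tcp_pos: [0.5172, -0.0983, 0.1454]
ee_rot: [-2.187, -2.255, -0.0]
contact_force: [-0.0, 0.2, -0.7]
opening: 0.749
gripper_force: 0.0
```

```bash
python3 - <<'E'
from h import *
im,d=packs('scene')
go([.412,.3925,.017],109.3)
E
```

```text
px [246.  37.] xy [ -583.4 -1145.8] size [231. 439.] long axis -48.3 z 0.055 rgb [18.5 36.  64. ]
px [523. 107.] xy [-378.   452.3] size [ 47. 439.] long axis -89.1 z 0.055 rgb [54. 59. 60.]
px [119. 195.] xy [ 885.5 -561.3] size [200. 415.] long axis -47.6 z 0.053 rgb [86. 86. 85.]
px [455. 206.] xy [412.3 394.2] size [74. 34.] long axis 19.8 z 0.054 rgb [19. 21. 23.]
px [438. 254.] xy [632.  411.5] size [36. 74.] long axis -23.7 z 0.054 rgb [104.  50. 143.]
px [388. 259.] xy [715.9 300.7] size [38. 70.] long axis -44.3 z 0.054 rgb [201. 127. 158.]
px [360. 305.] xy [881.9 277.5] size [ 74. 286.] long axis -89.8 z 0.05 rgb [119. 127. 128.]
px [526. 376.] xy [883.2 660.1] size [197.  56.] long axis 78.9 z 0.054 rgb [ 8.  9. 10.]
 d mm [493.6 -89.5 128. ] tooly 1.8 turn+ 72.5 q6 -0.24 F [ 0.3 -0.2 -0.9] open 0.75 t 39.27 tcp [ 0.5169 -0.0982  0.1446] g 0.0
```

Call:
{"api": "servo_tool", "payload": {"deltas": [32.9,-6,0,0,0.5,32.9,-6,0,0,0.5,32.9,-6,0,0,0.5,32.9,-6,0,0,0.5,32.9,-6,0,0,0.5,32.9,-6,0,0,0.5,32.9,-6,0,0,0.5,32.9,-6,0,0,0.5]}}

```text
clock: 39.93
tcp_pos: [0.4601, 0.1644, 0.1439]
ee_rot: [-2.186, -2.254, 0.004]
contact_force: [-0.2, 0.4, 0.3]
opening: 0.746
gripper_force: 0.0
```

Call:
{"api": "servo_tool", "payload": {"deltas": [32.9,-6,0,0,0.5,32.9,-6,0,0,0.5,32.9,-6,0,0,0.5,32.9,-6,0,0,0.5,32.9,-6,0,0,0.5,32.9,-6,0,0,0.5,32.9,-6,0,0,0.5,0,0,0,-2.5,0.5]}}

```text
clock: 40.6
tcp_pos: [0.4109, 0.397, 0.1436]
ee_rot: [-2.13, -2.306, -0.0]
contact_force: [0.3, 0.0, 1.0]
opening: 0.752
gripper_force: 0.0
```

Call:
{"api": "servo_tool", "payload": {"deltas": [0,0,0,-7,0.5,0,0,0,-7,0.5,0,0,0,-7,0.5,0,0,0,-7,0.5,0,0,0,-7,0.5,0,0,0,-7,0.5,0,0,0,-7,0.5,0,0,0,-7,0.5]}}

```text
clock: 41.27
tcp_pos: [0.4117, 0.3915, 0.1435]
ee_rot: [-0.796, -3.037, 0.005]
contact_force: [0.5, 1.0, 0.3]
opening: 0.752
gripper_force: 0.0
```

Call:
{"api": "servo_tool", "payload": {"deltas": [0,0,0,-7,0.5,0,0,0,-7,0.5,0,0,0,-7,0.5,0,0,0,-7,0.5,0,0,0,-7,0.5,0,0,0,-7,0.5,0,0,0,-7,0.5,0,0,0,0,0.5]}}

```text
clock: 41.93
tcp_pos: [0.4118, 0.3915, 0.1436]
ee_rot: [0.528, -3.094, 0.003]
contact_force: [0.2, 0.4, -0.4]
opening: 0.748
gripper_force: 0.0
```

Call:
{"api": "servo_tool", "payload": {"deltas": [0,0,10,0,0.5,0,0,20,0,0.5,0,0,10,0,0.5,0,0,0,0,0.5,0,0,0,0,0.5,0,0,0,0,0.5,0,0,0,0,0.5,0,0,0,0,0.5]}}

```text
clock: 42.6
tcp_pos: [0.4129, 0.3925, 0.106]
ee_rot: [-0.525, 3.096, 0.001]
contact_force: [-0.6, -0.4, -0.6]
opening: 0.751
gripper_force: 0.0
```

```bash
python3 - <<'E'
from h import *
im,d=packs('scene')
go([.412,.3925,.017],109.3)
E
```

```text
px [254.  35.] xy [ -670.  -1108.5] size [292. 566.] long axis -36.2 z 0.055 rgb [18. 35. 62.]
px [543. 111.] xy [-378.6  536. ] size [269.  39.] long axis 89.0 z 0.055 rgb [55. 60. 60.]
px [121. 195.] xy [ 883.7 -560.9] size [202. 413.] long axis -46.6 z 0.053 rgb [86. 87. 86.]
px [455. 206.] xy [412.2 394. ] size [76. 34.] long axis 19.1 z 0.054 rgb [13. 15. 16.]
px [439. 253.] xy [634.3 410.7] size [35. 73.] long axis -25.6 z 0.054 rgb [104.  51. 144.]
px [388. 259.] xy [716.4 300.4] size [37. 70.] long axis -45.8 z 0.054 rgb [202. 128. 159.]
px [360. 304.] xy [882.1 274.6] size [292.  73.] long axis 89.8 z 0.05 rgb [119. 128. 128.]
px [528. 377.] xy [886.1 666.9] size [190.  23.] long axis 89.4 z 0.054 rgb [ 9.  9. 10.]
 d mm [ 0.9  0.2 88.9] tooly 109.3 turn+ -0.0 q6 -1.17 F [-0.4  0.8  0.6] open 0.75 t 42.65 tcp [0.4128 0.3925 0.1059] g 0.0
```

Call:
{"api": "servo_tool", "payload": {"deltas": [0.9,0,7,0,0.5,0,0,20,0,0.5,0,0,20,0,0.5,0,0,20,0,0.5,0,0,14,0,0.5,0,0,8,0,0.5,0,0,0,0,0.5,0,0,0,0,0.5]}}

```text
clock: 43.32
tcp_pos: [0.4117, 0.3919, 0.0162]
ee_rot: [0.526, -3.097, 0.0]
contact_force: [-0.4, 0.1, 0.2]
opening: 0.749
gripper_force: 0.0
```

Call:
{"api": "servo_tool", "payload": {"deltas": [0,0,0,0,-1,0,0,0,0,-1,0,0,0,0,-1,0,0,0,0,-1,0,0,0,0,-1,0,0,0,0,-1,0,0,0,0,-1,0,0,0,0,-1]}}

```text
clock: 43.98
tcp_pos: [0.4124, 0.3928, 0.0175]
ee_rot: [-0.525, 3.095, 0.003]
contact_force: [-0.8, 1.6, 5.6]
opening: 0.39
gripper_force: 60.7
```

Call:
{"api": "servo_tool", "payload": {"deltas": [0,0,-10,0,-1,0,0,-20,0,-1,0,0,-25,0,-1,0,0,-25,0,-1,0,0,-25,0,-1,0,0,-25,0,-1,0,0,-25,0,-1,0,0,0,0,-1]}}

```text
clock: 44.65
tcp_pos: [0.4135, 0.3933, 0.1765]
ee_rot: [-0.524, 3.089, 0.008]
contact_force: [0.9, 1.2, -1.8]
opening: 0.394
gripper_force: 60.1
```

```bash
python3 - <<'E'
from h import *
for n,box in(('top',(430,500,165,265)),('scene',(200,270,135,190))):
    im,d=snap(n);P=cloud(n,d);hsv=cv2.cvtColor(im,cv2.COLOR_RGB2HSV);u,v=np.meshgrid(range(640),range(400))
    b=(hsv[...,0]>100)&(hsv[...,0]<125)&(hsv[...,1]>120)&(u>box[0])&(u<box[1])&(v>box[2])&(v<box[3])&(d>0)
    b=cv2.morphologyEx(b.astype(np.uint8),cv2.MORPH_OPEN,np.ones((2,2)))>0
    fl=b&(P[...,2]<.008);rim=b&(P[...,2]>.026)
    for t,m in(('all',b),('floor',fl),('rim',rim)):
        q=(P[m][:,:2]*1000).astype(np.float32); print(n,t,len(q),cv2.minAreaRect(q))
# trays
im,d=snap('top');P=cloud('top',d)
m=((P[...,2]>.06)&(P[...,2]<.075)&(im.max(2)<110)&(d>0)).astype(np.uint8)
k,l,s,c=cv2.connectedComponentsWithStats(m)
for i in range(1,k):
    if s[i,4]>60 and 300<c[i][0]<420: print('pack',c[i],np.round(cv2.minAreaRect((P[l==i][:,:2]*1000).astype(np.float32)),1) if 0 else cv2.minAreaRect((P[l==i][:,:2]*1000).astype(np.float32)),np.median(P[l==i][:,2]))
go([.51,-.372,.025],6.7)
E
```

```text
top all 2187 ((489.55560302734375, -209.88180541992188), (196.63697814941406, 432.9913024902344), 6.235465049743652)
top floor 1764 ((508.44091796875, -382.29901123046875), (196.72669982910156, 86.04283142089844), 6.359843730926514)
top rim 95 ((438.4993896484375, -208.4486083984375), (198.8275146484375, 378.6432800292969), 22.416067123413086)
scene all 1098 ((978.3675537109375, 6.83612060546875), (1419.052978515625, 186.18800354003906), 39.10399627685547)
scene floor 619 ((507.6199035644531, -374.6936340332031), (223.06661987304688, 106.480712890625), 7.04050874710083)
scene rim 88 ((981.6581420898438, 9.600921630859375), (1411.28857421875, 179.64108276367188), 39.36417770385742)
pack [358.39869281 171.97712418] ((633.8899536132812, -95.48880004882812), (34.537357330322266, 70.2574462890625), 1.6012903451919556) 0.06751000007289942
pack [359.00322581 193.6516129 ] ((575.48486328125, -95.44659423828125), (34.121028900146484, 70.20938110351562), 1.272057056427002) 0.06715882509795734
pack [360.42622951 215.18688525] ((517.8165893554688, -97.25334930419922), (33.87969207763672, 69.60557556152344), 2.147017478942871) 0.06754303187332944
 d mm [ 157.8 -752.8  146.3] tooly 109.3 turn+ -77.4 q6 -1.17 F [-0.1  0.2 -2.7] open 0.39 t 44.8 tcp [0.4108 0.391  0.1702] g 60.1
```

Call:
{"api": "servo_tool", "payload": {"deltas": [6.75,-31.5,0,0,-1,6.75,-31.5,0,0,-1,6.75,-31.5,0,0,-1,6.75,-31.5,0,0,-1,6.75,-31.5,0,0,-1,6.75,-31.5,0,0,-1,6.75,-31.5,0,0,-1,6.75,-31.5,0,0,-1]}}

```text
clock: 45.47
tcp_pos: [0.4422, 0.1342, 0.1691]
ee_rot: [0.525, -3.093, 0.001]
contact_force: [0.9, -0.5, -3.4]
opening: 0.395
gripper_force: 60.6
```

Call:
{"api": "servo_tool", "payload": {"deltas": [6.75,-31.5,0,0,-1,6.75,-31.5,0,0,-1,6.75,-31.5,0,0,-1,6.75,-31.5,0,0,-1,6.75,-31.5,0,0,-1,6.75,-31.5,0,0,-1,6.75,-31.5,0,0,-1,6.75,-31.5,0,0,-1]}}

```text
clock: 46.13
tcp_pos: [0.4744, -0.1208, 0.169]
ee_rot: [0.525, -3.093, -0.003]
contact_force: [0.8, 0.2, -2.6]
opening: 0.387
gripper_force: 60.6
```

Call:
{"api": "servo_tool", "payload": {"deltas": [6.75,-31.5,0,0,-1,6.75,-31.5,0,0,-1,6.75,-31.5,0,0,-1,6.75,-31.5,0,0,-1,6.75,-31.5,0,0,-1,6.75,-31.5,0,0,-1,6.75,-31.5,0,0,-1,6.75,-31.5,0,0,-1]}}

```text
clock: 46.8
tcp_pos: [0.5073, -0.3754, 0.1683]
ee_rot: [0.52, -3.093, -0.005]
contact_force: [-0.5, 0.7, -3.3]
opening: 0.388
gripper_force: 60.6
```

Call:
{"api": "servo_tool", "payload": {"deltas": [0,0,0,7,-1,0,0,0,7,-1,0,0,0,7,-1,0,0,0,7,-1,0,0,0,7,-1,0,0,0,7,-1,0,0,0,7,-1,0,0,0,7,-1]}}

```text
clock: 47.47
tcp_pos: [0.5075, -0.3737, 0.1682]
ee_rot: [-0.999, -2.972, -0.001]
contact_force: [-0.5, 0.0, -2.9]
opening: 0.393
gripper_force: 60.9
```

Call:
{"api": "servo_tool", "payload": {"deltas": [0,0,0,7,-1,0,0,0,7,-1,0,0,0,7,-1,0,0,0,7,-1,0,0,0,7,-1,0,0,0,7,-1,0,0,0,4.8,-1,0,0,0,0,-1]}}

```text
clock: 48.13
tcp_pos: [0.5075, -0.3737, 0.1684]
ee_rot: [-2.093, -2.336, 0.003]
contact_force: [-0.3, 0.5, -3.2]
opening: 0.395
gripper_force: 60.9
```

```bash
python3 - <<'E'
from h import *
im,d=snap('scene');cv2.imwrite('pics/c5.png',cv2.resize(im[80:280,160:430,::-1],None,fx=2.6,fy=2.6))
go([.508,-.377,.022],6.5)
E
```

```text
d mm [ -3.5   0.6 146.7] tooly 6.5 turn+ -0.0 q6 -0.76 F [-0.4  0.7 -3. ] open 0.39 t 48.18 tcp [ 0.5077 -0.3738  0.1687] g 60.9
```

View pics/c5.png

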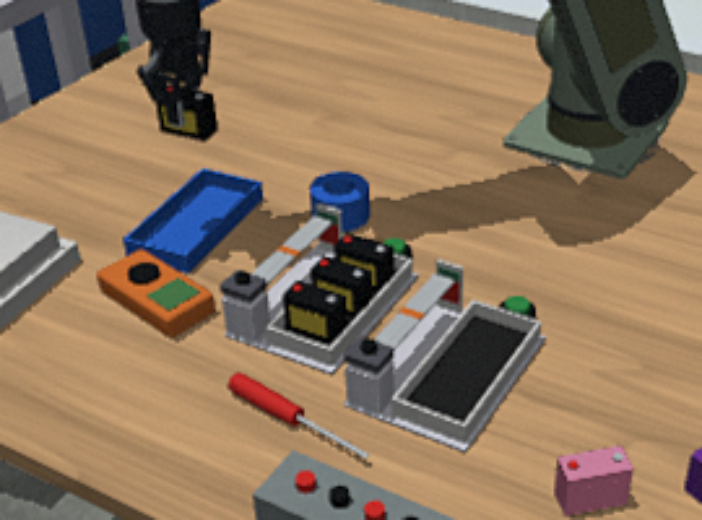

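Three modules stand in the right tray, and the fourth is held above the crate. Lowering it now.

Call:
{"api": "servo_tool", "payload": {"deltas": [-3.5,0.5,15,0,-1,0,0,22,0,-1,0,0,25,0,-1,0,0,25,0,-1,0,0,22,0,-1,0,0,18,0,-1,0,0,10,0,-1,0,0,6,0,-1]}}

```text
clock: 48.85
tcp_pos: [0.5083, -0.3773, 0.0257]
ee_rot: [-2.09, -2.34, 0.003]
contact_force: [0.2, 0.5, -2.9]
opening: 0.392
gripper_force: 61.0
```

Call:
{"api": "servo_tool", "payload": {"deltas": [0,0,2,0,-1,0,0,2,0,-1,0,0,0,0,-1,0,0,0,0,-1,0,0,0,0,0.1,0,0,0,0,0.1,0,0,0,0,0.1,0,0,0,0,0.1]}}

```text
clock: 49.52
tcp_pos: [0.5099, -0.3784, 0.0249]
ee_rot: [2.093, 2.34, -0.002]
contact_force: [0.3, 0.3, -0.0]
opening: 0.553
gripper_force: 0.0
```

Call:
{"api": "servo_tool", "payload": {"deltas": [0,0,-10,0,0.1,0,0,-20,0,0.1,0,0,-25,0,0.1,0,0,-30,0,0.1,0,0,-30,0,-1,0,0,0,0,-1,0,0,0,0,-1,0,0,0,0,-1]}}

```text
clock: 50.18
tcp_pos: [0.5093, -0.3777, 0.1393]
ee_rot: [-2.094, -2.341, 0.002]
contact_force: [0.9, 0.4, -0.9]
opening: 0.006
gripper_force: 0.0
```

```bash
python3 - <<'E'
from h import *
z=np.load('scene0.npz');im=z['im'];P=cloud('scene',z['d']);hsv=cv2.cvtColor(im,cv2.COLOR_RGB2HSV)
m=((hsv[...,0]>45)&(hsv[...,0]<80)&(hsv[...,1]>80)).astype(np.uint8);k,l,s,c=cv2.connectedComponentsWithStats(m)
for i in range(1,k):
    if s[i,4]>8 and 290<c[i][0]<380: print('btn',c[i],s[i,4],np.percentile(P[l==i],[10,50,90],axis=0).round(4).tolist(),ray('scene',*c[i],.0225))
go([.44,-.0992,.10])
E
```

```text
btn [311.5        174.21428571] 42 [[0.4325, -0.1077, 0.0151], [0.4427, -0.0941, 0.0202], [0.4534, -0.0833, 0.0228]] [ 0.44622674 -0.09227306  0.0225    ]
btn [332.16666667 184.66666667] 12 [[0.5137, 0.017, 0.0605], [0.5143, 0.0251, 0.0641], [0.5163, 0.0349, 0.0668]] [ 0.46508746 -0.00059219  0.0225    ]
btn [359.         196.83333333] 54 [[0.4676, 0.0934, 0.0173], [0.4788, 0.106, 0.0212], [0.4896, 0.1174, 0.0226]] [0.48114692 0.10659162 0.0225    ]
 d mm [284.5 -37.9  39.1] tooly 6.4 turn+ None q6 -0.77 F [ 0.9  0.4 -0.9] open 0.01 t 50.18 tcp [ 0.5093 -0.3777  0.1393] g 0.0
```

Call:
{"api": "servo_tool", "payload": {"deltas": [31.6,-4.2,0,0,-1,31.6,-4.2,0,0,-1,31.6,-4.2,0,0,-1,31.6,-4.2,0,0,-1,31.6,-4.2,0,0,-1,31.6,-4.2,0,0,-1,31.6,-4.2,0,0,-1,31.6,-4.2,0,0,-1]}}

```text
clock: 50.85
tcp_pos: [0.4464, -0.1288, 0.1376]
ee_rot: [-2.093, -2.339, 0.004]
contact_force: [0.6, -0.3, -0.4]
opening: -0.001
gripper_force: 0.0
```

Call:
{"api": "servo_tool", "payload": {"deltas": [31.6,-4.2,0,0,-1,0,0,20,0,-1,0,0,25,0,-1,0,0,25,0,-1,0,0,15,0,-1,0,0,10,0,-1,0,0,0,0,-1,0,0,0,0,-1]}}

```text
clock: 51.52
tcp_pos: [0.4393, -0.0994, 0.0429]
ee_rot: [-2.093, -2.339, 0.005]
contact_force: [-0.3, -0.6, 0.7]
opening: 0.001
gripper_force: 0.0
```

```bash
python3 - <<'E'
from h import *
im,d=snap('top');im2,_=snap('scene')
a=cv2.resize(im[130:280,330:500,::-1],(510,450));b=cv2.resize(im2[110:220,210:330,::-1],(491,450))
cv2.imwrite('pics/c6.png',cv2.resize(np.hstack([a,b]),(800,360)))
P=cloud('top',d);m=((P[...,2]>.05)&(P[...,2]<.075)&(im.max(2)<110)&(d>0)).astype(np.uint8)
k,l,s,c=cv2.connectedComponentsWithStats(m)
for i in range(1,k):
    if s[i,4]>60 and 300<c[i][0]<500: print('pack',c[i],cv2.minAreaRect((P[l==i][:,:2]*1000).astype(np.float32)),np.median(P[l==i][:,2]))
go([.4408,-.0995,.0225])
E
```

```text
pack [358.18209877 172.25925926] ((634.0215454101562, -95.41983032226562), (35.09357452392578, 70.1119155883789), 1.71630859375) 0.06758950810112907
pack [358.903125 193.865625] ((575.3580932617188, -95.27763366699219), (34.86669158935547, 69.89948272705078), 1.388696551322937) 0.06741198680330962
pack [360.57482993 214.83673469] ((517.8080444335938, -97.14649963378906), (34.0903205871582, 69.41166687011719), 2.418872117996216) 0.0674854308007724
pack [464.68976898 216.0330033 ] ((508.40277099609375, -376.994384765625), (33.288734436035156, 70.4227066040039), 7.860774993896484) 0.060041395435060485
 d mm [ 0.2  0.3 21.6] tooly 6.4 turn+ None q6 -0.36 F [ 0.1 -0.  -0.7] open -0.0 t 51.62 tcp [ 0.4405 -0.0997  0.0441] g 0.0
```

View pics/c6.png

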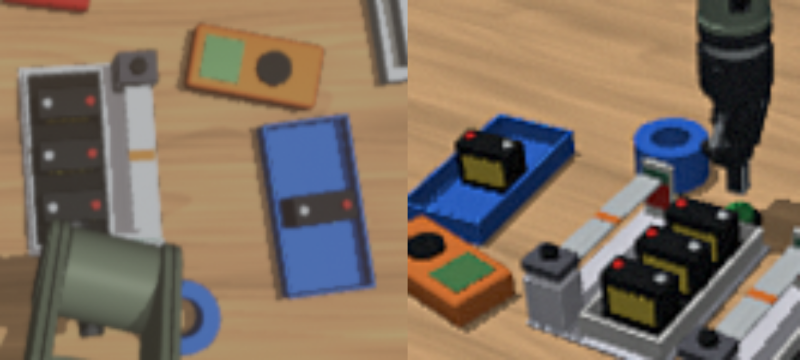

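All four modules are placed flat: three in the right tray, one in the crate. The shut fingers hang above the right stand's button. Pressing it now.

Call:
{"api": "servo_tool", "payload": {"deltas": [0,0,8,0,-1,0,0,6,0,-1,0,0,4,0,-1,0,0,2,0,-1,0,0,2,0,-1,0,0,1,0,-1,0,0,0,0,-1,0,0,0,0,-1]}}

```text
clock: 52.28
tcp_pos: [0.4402, -0.0997, 0.021]
ee_rot: [-2.094, -2.341, 0.002]
contact_force: [-1.6, 0.2, 2.6]
opening: -0.002
gripper_force: 0.9
```

Call:
{"api": "servo_tool", "payload": {"deltas": [0,0,1,0,-1,0,0,1,0,-1,0,0,1,0,-1,0,0,0,0,-1,0,0,0,0,-1,0,0,0,0,-1,0,0,0,0,-1,0,0,0,0,-1]}}

```text
clock: 52.95
tcp_pos: [0.4403, -0.0997, 0.018]
ee_rot: [-2.094, -2.341, 0.002]
contact_force: [-1.2, 0.1, 3.9]
opening: 0.002
gripper_force: 1.8
```

Call:
{"api": "servo_tool", "payload": {"deltas": [0,0,1,0,-1,0,0,1,0,-1,0,0,1,0,-1,0,0,0,0,-1,0,0,0,0,-1,0,0,0,0,-1,0,0,0,0,-1,0,0,0,0,-1]}}

```text
clock: 53.62
tcp_pos: [0.4403, -0.0997, 0.0159]
ee_rot: [2.094, 2.341, -0.002]
contact_force: [-3.9, 1.2, 15.5]
opening: 0.0
gripper_force: 7.5
```

It bottomed out: the force jumped to 15 N at a tip height of 15.9 mm. Next: hold briefly, then retreat.

Call:
{"api": "servo_tool", "payload": {"deltas": [0,0,0,0,-1,0,0,0,0,-1,0,0,0,0,-1,0,0,0,0,-1,0,0,-5,0,-1,0,0,-15,0,-1,0,0,-30,0,-1,0,0,-30,0,-1]}}

```text
clock: 54.28
tcp_pos: [0.4401, -0.0995, 0.0949]
ee_rot: [-2.094, -2.34, 0.003]
contact_force: [0.7, -0.1, -0.2]
opening: -0.001
gripper_force: 0.0
```

Call:
{"api": "servo_tool", "payload": {"deltas": [0,0,-30,0,-1,0,0,-30,0,-1,0,0,-20,0,-1,0,0,0,0,-1,0,0,0,0,-1,0,0,0,0,-1,0,0,0,0,-1,0,0,0,0,-1]}}

```text
clock: 54.95
tcp_pos: [0.4398, -0.0994, 0.1735]
ee_rot: [-2.093, -2.34, 0.004]
contact_force: [0.3, -0.6, -0.1]
opening: 0.004
gripper_force: 0.0
```

```bash
python3 - <<'E'
from h import *
im,d=snap('scene');cv2.imwrite('pics/c7.png',cv2.resize(im[80:280,160:430,::-1],None,fx=2.6,fy=2.6))
go([.44,-.1,.17])
E
```

```text
d mm [-0.6  0.   3.7] tooly 6.4 turn+ None q6 -0.36 F [-0.2  1.   0.3] open -0.0 t 55.0 tcp [ 0.4399 -0.0994  0.1737] g 0.0
```

View pics/c7.png

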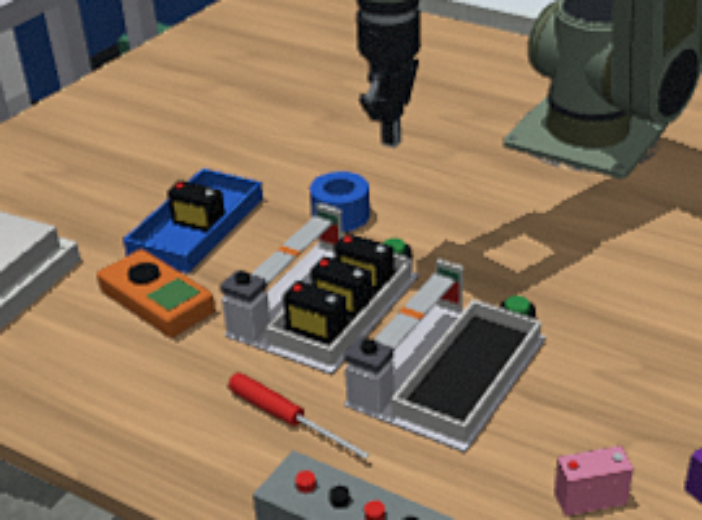

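The final view shows three modules in the right tray, one in the crate, and nothing else disturbed.

```bash
python3 -c "
from rig import manip
print(manip.hand_in())"
```

```text
the job is handed in; nothing more can be done
None
```

The job is handed in at about 55 s. The left spring is tired (about 11 mm at 7.9 N) and the right is sound (about 5 mm at 8 N). Only four modules were present: three are flat in the right stand's tray and one is flat in the blue crate. The right stand's start button was pushed fully down, and the left one was never touched.

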